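# Hang the lugged adapter ring on the swivel hook under the lift platform

## Task

Turn the swivel hook under the crank lift's platform until it points straight out of the lift's front, square to the platform's front edge. Then take the upright adapter ring with the lug out of its slotted wooden rack and hang it on the hook, so that the hook's arm passes through the ring, and let go with the hook still facing straight out. Leave the other things on the table where they are.

Things in the scene. Friction and masses are not known exactly. Their poses are not given: they have to be found in the camera images.
- lift: Fixed crank lift. Origin on the table straight below the hook's swivel axis; z up; -x points out of its front (roughly to the robot), y along the platform's front edge. Steel platform: x -36 to +79, y -90 to +90, z 300 to 310 mm; its front underneath is open. Columns (22 mm thick) at x +60, y +-60. The base (20 mm high), gearbox and crank lie at x 0 to +130, the crank handle reaching y +137 mm.
- platform_edge (a point): Middle of the lower front edge of the platform; axes as the lift's. The platform hangs over the hook, so a gripper pointing straight down cannot get in: lean it back out of the front by about 30 to 45 degrees.
- hook (a joint): Angle of the swivel hook about the vertical axis through the lift's origin, rad: 0 = straight out of the front (lift's -x), positive = counter-clockwise seen from above; it points along (-cos, -sin) in the lift's x, y. Range +-1.6, starts at about 0.5 to 1. It turns stiffly (0.08 N m, about 1.2 N at the prong) and stays where it is left.
- hook_arm (a point): Middle of the free part of the hook's level arm, on its centre line, 36 mm from the swivel axis, 150 mm above the table. The hook is round steel: a 12 mm shaft down from the platform, a 10 mm level arm 70 mm long from axis to prong, and a 10 mm upright prong at its end. Axes: -x outward along the arm, z up.
- hook_prong (a point): Top of the hook's upright round prong (10 mm thick), 70 mm from the swivel axis, 27 mm above the arm's centre line. Axes: -x outward along the arm, z up.
- rack: Fixed slotted wooden block, 64 (x) x 110 (y) x 34 (z) mm; origin centre of its underside. Its slot, 13 mm in x by 82 mm in y, floor 10 mm above the table, holds the lugged ring upright.
- lug_ring: Zinc-plated adapter ring, 72 mm outside, 52 mm hole, 10 mm thick, about 0.16 kg, with a flat foot 40 mm wide reaching 38 mm below the centre and a flat lug above; the only ring with a lug. Origin: centre of the hole; x along the hole's axis (same as the rack's x), y across, z up to the lug. Hung on the hook its origin is 21 mm below the arm's centre line.
- lug (a point): Point to grip on the ring's lug, 56 mm above the ring's centre. The lug is 22 mm wide (y), 10 mm thick (x) and runs from 36 to 68 mm above the centre.
- ankle_cover: Bystander: teal polymer ankle cover, round, 92 mm across, 95 mm tall; origin centre of its underside.
- pylon: Bystander: dented aluminium pylon tube lying down, 194 mm long in x, with 36 mm square clamps; origin centre of its underside.
- nut_driver: Bystander: knurled brass nut driver handle standing upright, 30 mm thick, 70 mm tall; origin centre of its underside.
- plain_ring_a: Bystander: plain adapter ring without lug lying flat, 68 mm across, 12 mm high; origin centre of its underside.
- plain_ring_b: Bystander: a second such plain ring lying flat.
- grease_jar: Bystander: closed white jar, 60 mm across, 60 mm tall; origin centre of its underside.

How it is judged (in metres and radians):
On the way, in this order (a step that is already met when the one before it is completed fails the run):
1. the hook is turned to point straight out of the front (within 0.26 rad) while the lugged ring is still away from it (value of joint hook between -0.26 and 0.26 rad and distance between lug_ring and hook_arm above 0.06 m), for 0.2 s.
2. the lugged ring is around the hook's arm (x of lug_ring in the frame of hook_arm between -0.027 and 0.03 m and y of lug_ring in the frame of hook_arm between -0.015 and 0.015 m and z of lug_ring in the frame of hook_arm between -0.03 and -0.01 m), for 0.2 s.
At the end, for the whole second after the job is handed in: The hook points straight out of the lift's front within 0.26 rad; the lugged ring hangs on its arm between shaft and prong (its centre 10 to 30 mm below the arm's centre line, within 15 mm to either side) and is at rest (under 0.05 m/s) (all of step 2 and value of joint hook between -0.26 and 0.26 rad and linear speed of lug_ring below 0.05 m/s); the robot touches nothing.
It fails at once if a bystander is moved more than 30 mm (distance of any of ankle_cover, pylon, nut_driver, plain_ring_a, plain_ring_b, grease_jar from where it was at the start of the episode above 0.03 m).
It also fails if it takes over 58 s, if anything falls off the work surface, if the arm or the gripper's body presses on something with over 40 N, if the wrist force passes 120 N, or if a joint passes its speed limit or range.

## Robot

A 6-joint arm with a two-finger parallel gripper is mounted at the origin on the work surface. World frame = base frame: x ahead of the robot, y to its left, z up, the work surface at z = 0. Lengths are in m, angles in degrees, forces in N, time in s.
With the tool pointing down it reaches from about 0.4 to 0.825 m from the base axis. Payload 7 kg.
Tool frame: the origin (TCP) lies midway between the tips of the shut fingers; the grasp point (between the pads) lies r.grip_depth behind it (r.grip_depth is the distance from the TCP to the grasp point, in m); z points along the fingers, y is the direction in which the jaws open and shut (so a half turn about z gives the same grasp; the last joint's range is limited). The gripper opens to 88 mm and grips with 3 to 60 N. Pads are 19 mm wide; open, the fingers measure 130 mm over their backs; the gripper's body (78 mm by 193 mm) begins 47 mm behind the grasp point.
Start: joints at [88.814, 20.546, 0.682, 0, -70.136, -16.507], TCP at [0.205, 0.643, 0.203] pointing down, gripper open.
Joint ranges: [-176.03, 176.03], [-82.01, 121.73], [-58.28, 71.71], [-173.87, 95.51], [-174.79, -0.11], [-173.66, 173.66]. Speed limits (degrees/s): [136.94, 136.94, 172.46, 180, 180, 180].

## Interface

Orientations are given as [roll, pitch, yaw] about the fixed x, y, z axes, in that order (R = Rz(yaw) Ry(pitch) Rx(roll)).
In Python, from plant import r, imaging, close_job gives the robot as it stands.
- The arm moves only by the tool step_arm, never from a script. Its argument "commands" is a list of rows, each a list of 2 entries, a list of its own where there are three numbers: the shift along the tool's x, y, z in mm, then the turn about the tool's z in degrees. In form: [[[x, y, z], twist], ...]. A call has 1 to 20 rows; each row shifts and turns the commanded pose from where the row before left it, along the tool's axes as they then stand; what a row does not reach is not made up. A row lasts 1/8 s, in which the tool goes at most 62.5 mm and 10.7 degrees, less where a joint would pass 70% of its speed; a pose out of reach is approached as far as the arm can. A call with a gripper value outside its range is refused whole. "gripper" is the closure, from 0 (fully open) to 1 (shut), set as the call begins (left out, the last holds). The fingers move at their own pace and stop on an object; "grip_force" is the grip in N (left out, the last holds). Time passes only in rows, so rows that do not move let the fingers close. It gives the time, the measured TCP pose, the force and the opening at its end, in the units of the state.
- r.get_state(): the state, without advancing time (a new reading comes with each control period).
- imaging.capture(name): name is "scene" or "top" or "wrist"; returns a dict with "img" (420x560x3 uint8, red, green, blue), "z_map" (420x560 float32, m along the optical axis (not along the pixel's ray), 0 where there is no reading), "vfov" (degrees; the focal length in pixels is half the picture's height over the tangent of half this angle, whatever the lens; pixels are square), "cx", "cy" (the principal point, pixels), "D" ([k1, k2, p1, p2, k3] as OpenCV has them; the pictures are not rectified), "extrinsics" (4x4, takes a point from camera to world coordinates); the wrist camera has in their place "T_tool_cam" (4x4, takes a point from camera to tool coordinates, whose origin is the TCP and whose axes are the flange's). Camera axes: x right, y down, z forward; pixel columns grow to the right and rows downward; lengths in m; the calibration is good to about 2 mm. A picture is of the moment at which its call begins: read the wrist's pose just before it.
- close_job(): hands the job in, once; it reports no verdict.
The state is a dict: "time_s": time; "joints": joint angles; "qd": joint speeds; "joint_torque": joint torques, N m; "tcp_pos": TCP position; "eef_rot": TCP orientation; "contact_force": force on the tool from outside, world axes, zero at the start; "moment": the same for the moment, N m; "gripper_width": finger opening in m.
Only numpy, scipy, OpenCV 4.12 (cv2) and the standard library are available. Lean on these libraries where they do the work, as an engineer would, in place of code of your own. Each camera call takes 0.05 s, during which the arm holds its last target.

## Working session

There is one attempt and no reset: what is moved stays moved. The work goes in short steps, Python scripts to look and compute and a tool call to move; the robot and the scene stay as the last step left them, time stands still between calls to the robot, and variables do not carry over. Pictures are saved under pics/ and viewed, and the job is handed in when it is done.

Besides the shell and the picture viewer there is one more tool, called after "Call:" as name(argument=value, ...), one argument or row to a line, values as JSON. step_arm: Moves the arm, as the interface text tells. Its arguments: {"type":"object","properties":{"commands":{"type":"array","items":{"type":"array"}},"gripper":{"type":"number"},"grip_force":{"type":"number"}},"required":["commands"]}

```bash
ls; mkdir -p pics
python3 - <<'E'
from plant import r, imaging
import cv2,pickle
print(r.get_state(), r.grip_depth)
d={}
for n in ("scene","top"):
    c=imaging.capture(n); d[n]=c
    cv2.imwrite(f"pics/{n}0.png",c["img"][:,:,::-1])
    print(n,c["vfov"],c["cx"],c["cy"],c["D"],c["extrinsics"])
pickle.dump(d,open("d0.pkl","wb"))
E
```

```text
pics
{'time_s': 0.0, 'joints': array([ 8.88134263e+01,  2.05922933e+01,  6.34439185e-01, -2.12232586e-02,
       -7.01359460e+01, -1.65083004e+01]), 'qd': array([ 0.08862378,  0.01933249, -0.1121478 ,  0.0111736 ,  0.02851624,
       -0.06311719]), 'joint_torque': array([ 9.08765778e-04, -5.82712841e+01,  2.93042529e+01,  6.99683368e+00,
        6.95352210e-03, -1.65289262e-04]), 'tcp_pos': array([0.20501046, 0.64256165, 0.20251462]), 'eef_rot': array([ 1.79904397e+02, -7.52768734e-03, -1.77020956e+01]), 'contact_force': array([-0.2491981 , -0.19857663,  0.01501775]), 'moment': array([0.07258134, 0.06009081, 0.00370631]), 'gripper_width': 0.08780141737507982} 0.0188
scene 48.77019160194658 281.9030033621112 204.10653445759033 [0.03458502 0.         0.         0.         0.        ] [[ 0.7294538   0.57557496 -0.36960875  0.92264456]
 [ 0.68379098 -0.59929626  0.41626181 -0.5130612 ]
 [ 0.01808473 -0.55637889 -0.83073189  1.18998328]
 [ 0.          0.          0.          1.        ]]
top 42.79923334980883 287.9831566301043 205.00205918497343 [-0.05352795  0.          0.          0.          0.        ] [[ 0.00696722 -0.99271997  0.1202436   0.34138403]
 [-0.99978133 -0.00928623 -0.01873637  0.01551008]
 [ 0.01971658 -0.12008677 -0.99256759  1.38935364]
 [ 0.          0.          0.          1.        ]]
```

View pics/scene0.png

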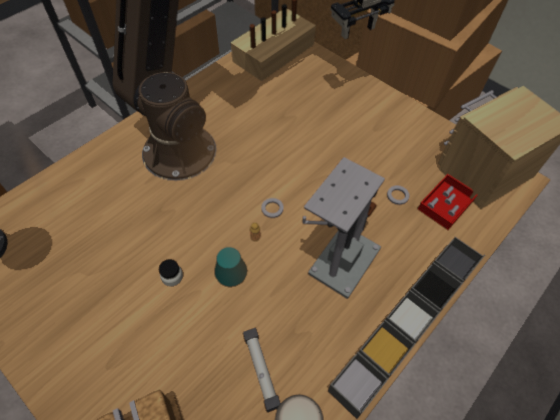

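View pics/top0.png

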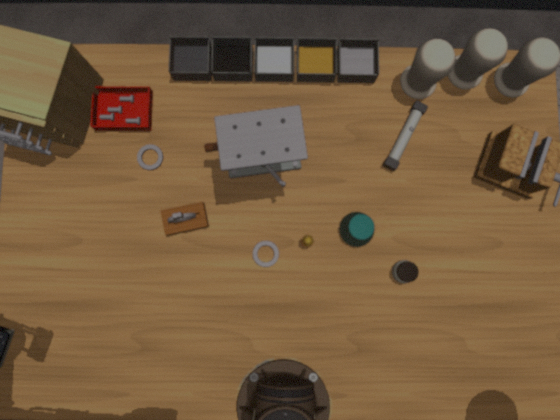

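The top view shows the rack with the lugged ring at about (185,218), the lift platform at (262,140) and the hook prong sticking out at about (281,182). Next I'll enlarge these.

```bash
cat > h.py <<'E'
import numpy as np,cv2,pickle
from scipy.spatial.transform import Rotation as Ro
def cam(c):
    f=210/np.tan(np.radians(c["vfov"]/2)); return np.array([[f,0,c["cx"]],[0,f,c["cy"]],[0,0,1]]),np.array(c["D"])
def ray(c,uv,T=None):
    K,D=cam(c); T=c["extrinsics"] if T is None else T
    p=cv2.undistortPoints(np.array([[uv]],float),K,D)[0,0]
    return T[:3,3],T[:3,:3]@np.array([p[0],p[1],1])
def atz(c,uv,z,T=None):
    o,d=ray(c,uv,T); return o+d*(z-o[2])/d[2]
def dep(c,uv,T=None):
    o,d=ray(c,uv,T); u,v=np.round(uv).astype(int); return o+d*c["z_map"][v,u]
def proj(c,P,T=None):
    K,D=cam(c); T=c["extrinsics"] if T is None else T
    Ti=np.linalg.inv(T); return cv2.projectPoints(np.atleast_2d(P).astype(float),cv2.Rodrigues(Ti[:3,:3])[0],Ti[:3,3],K,D)[0][:,0]
def cloud(c,T=None):
    K,D=cam(c); T=c["extrinsics"] if T is None else T
    v,u=np.mgrid[:420,:560]; p=cv2.undistortPoints(np.stack([u,v],-1).reshape(-1,1,2).astype(float),K,D).reshape(420,560,2)
    z=c["z_map"]; P=np.stack([p[...,0]*z,p[...,1]*z,z],-1)
    return P@T[:3,:3].T+T[:3,3]
def crop(c,u0,v0,u1,v1,s,fn):
    cv2.imwrite(fn,cv2.resize(np.ascontiguousarray(c["img"][v0:v1,u0:u1,::-1]),None,fx=s,fy=s,interpolation=cv2.INTER_CUBIC))
def wristT(c,s):
    T=np.eye(4);T[:3,:3]=Ro.from_euler('xyz',s["eef_rot"],degrees=True).as_matrix();T[:3,3]=s["tcp_pos"]
    return T@c["T_tool_cam"]
E
python3 - <<'E'
from h import *
d=pickle.load(open("d0.pkl","rb"))
t=d["top"]; crop(t,140,90,320,240,4,"pics/topc.png")
crop(d["scene"],280,150,400,300,4,"pics/scenec.png")
P=cloud(t)
m=(P[...,2]>0.28)&(P[...,2]<0.33)&(t["z_map"]>0)
v,u=np.where(m); k=(u>205)&(u<315)&(v>95)&(v<185)
Q=P[v[k],u[k]]; print(len(Q),Q.mean(0),cv2.minAreaRect(Q[:,:2].astype(np.float32)))
v,u=np.where((P[...,2]>0.02)&(P[...,2]<0.05)); k=(u>155)&(u<215)&(v>195)&(v<245)
Q=P[v[k],u[k]]; print(len(Q),Q.mean(0),cv2.minAreaRect(Q[:,:2].astype(np.float32)))
E
```

```text
4731 [0.61119764 0.05320885 0.30918502] ((0.6123126149177551, 0.05315026640892029), (0.11670371145009995, 0.17854438722133636), 8.573016166687012)
934 [0.46971071 0.25329937 0.03291596] ((0.4716680943965912, 0.25451526045799255), (0.0648687481880188, 0.11220534890890121), 11.820225715637207)
```

View pics/topc.png

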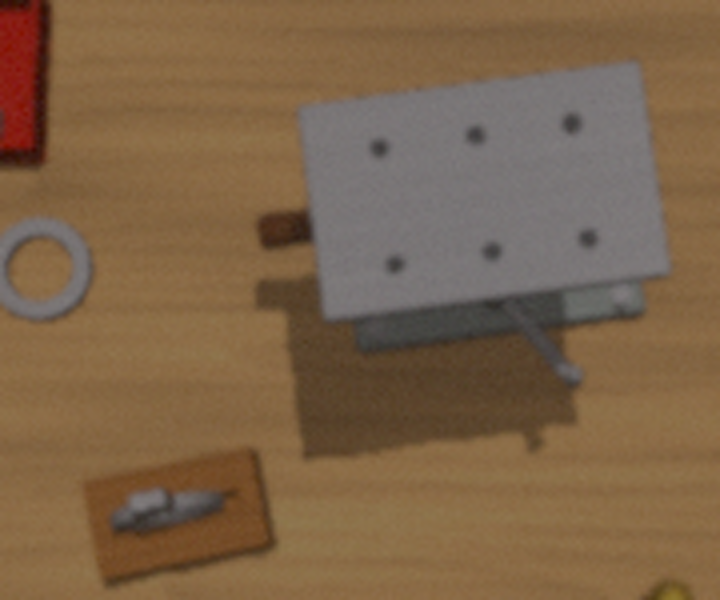

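View pics/scenec.png

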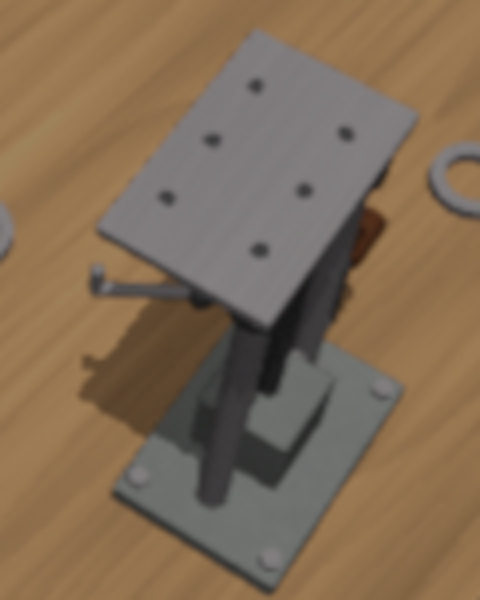

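```bash
cat >> h.py <<'E'
def tool(s,target=None):
    R=Ro.from_euler('xyz',s["eef_rot"],degrees=True).as_matrix()
    return R if target is None else R.T@(np.array(target)-s["tcp_pos"])*1000
E
python3 - <<'E'
from h import *
from plant import r,imaging
d=pickle.load(open("d0.pkl","rb")); t=d["top"]
cs=[atz(t,(140+u/4,90+v/4),.310) for u,v in((300,105),(638,62),(668,272),(324,320))]
for p in cs: print(p)
e=[cs[0]-cs[1],cs[3]-cs[2]]
for x in e: print(np.linalg.norm(x),np.degrees(np.arctan2(-x[0],x[1])))
e=[cs[1]-cs[2],cs[0]-cs[3]]
for x in e: print(np.linalg.norm(x),np.degrees(np.arctan2(x[1],x[0])))
c=np.mean(cs,0);print(c)
yaw=np.radians(8); O=c[:2]-.0215*np.array([np.cos(yaw),np.sin(yaw)]);print("O",O)
p=atz(t,(140+570/4,90+375/4),.175)[:2]-O
print("prong",p+O,np.linalg.norm(p),"hook angle",np.degrees(np.arctan2(-p[1],-p[0]))-8)
# rack corners z=.034
for u,v in((85,482),(252,450),(272,548),(107,584)): print(atz(t,(140+u/4,90+v/4),.034))
print("lug top",atz(t,(140+152/4,90+497/4),.116), dep(t,(178,214)))
w=imaging.capture("wrist"); print(w["T_tool_cam"],w["vfov"])
s=r.get_state()
print(tool(s,[.42,.25,.4]))
E
```

```text
[0.65580685 0.14754583 0.31      ]
[ 0.68091825 -0.02737959  0.31      ]
[ 0.56972798 -0.04324458  0.31      ]
[0.54287426 0.13247474 0.31      ]
0.17671866059260158 8.16927692936244
0.17775938516422066 8.688813082910551
0.11231640306903261 8.120338669907259
0.11393379132405836 7.601332618996619
[0.61233183 0.0523491  0.31      ]
O [0.59104107 0.04935688]
prong [0.53748157 0.00550884] 0.06921900455386867 hook angle 31.30646963746817
[0.48849378 0.31187887 0.034     ]
[0.50996763 0.20629137 0.034     ]
[0.44759271 0.19203408 0.034     ]
[0.42382292 0.29572938 0.034     ]
lug top [0.47097471 0.2536444  0.116     ] [0.47163159 0.25376863 0.11543577]
[[ 1.73222496e-03 -9.50484415e-01 -3.10767398e-01  8.56592479e-02]
 [ 9.99998493e-01  1.61093077e-03  6.46971847e-04  6.61822777e-04]
 [-1.14311893e-04 -3.10768051e-01  9.50485773e-01 -1.81663823e-01]
 [ 0.00000000e+00  0.00000000e+00  0.00000000e+00  1.00000000e+00]] 63.86694538340436
[ 324.19016893  309.01361066 -196.82363358]
```

Measurements agree: lift yaw is about 8°, the hook is about 31° (0.55 rad) with radius 69 mm, and the rack yaw is about 12°. The lug top is at (0.471, 0.254, 0.116). I'll go up over the rack.

Call:
step_arm(
  commands=[
    [[40,38.5,-25],0],
    [[40,38.5,-25],0],
    [[40,38.5,-25],0],
    [[40,38.5,-25],0],
    [[40,38.5,-25],0],
    [[40,38.5,-25],0],
    [[40,38.5,-25],0],
    [[40,38.5,-25],0],
    [[0,0,0],-10],
    [[0,0,0],-10],
    [[0,0,0],-8],
  ],
)

```text
time_s: 1.52
tcp_pos: [0.4164, 0.252, 0.4033]
eef_rot: [-180.0, 0.0, 10.6]
contact_force: [0.1, -0.3, 0.6]
gripper_width: 0.0876
```

Run:
```python
from h import *
from plant import r,imaging
s=r.get_state(); w=imaging.capture("wrist"); T=wristT(w,s)
print(s["joints"])
cv2.imwrite("pics/w1.png",w["img"][:,:,::-1]); pickle.dump((w,s),open("w1.pkl","wb"))
print(proj(w,[[.471,.254,.116]],T))
```

```text
[ 5.43767428e+01 -1.54153762e+00 -1.00597928e+00 -1.26568986e-02
 -9.05454398e+01  4.61842411e+01]
[[287.69401668 126.00203067]]
```

View pics/w1.png

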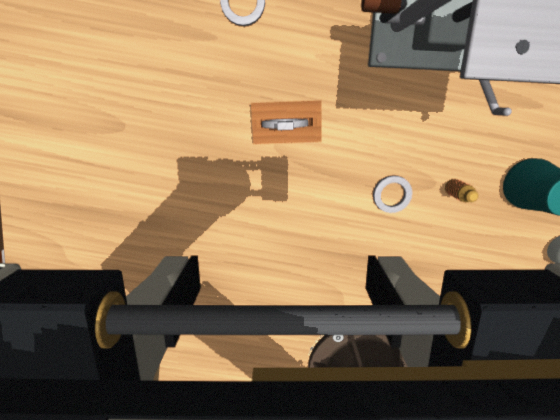

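The wrist picture puts the lug at (287,126) and the rack centred at (286,122), matching the prediction. The moves can only twist about the tool's z, so a lean has to come from somewhere else. I'll test whether reaching past the limit, where a pose is approached as far as the arm can go, tilts the tool. I'll do this in free space high above the lift.

Call:
step_arm(
  commands=[
    [[36,41,-16],0],
    [[36,41,-16],0],
    [[36,41,-16],0],
    [[36,41,-16],0],
    [[36,41,-16],0],
    [[36,41,-16],0],
    [[36,41,-16],0],
    [[36,41,-16],0],
    [[36,41,-16],0],
    [[50,0,0],0],
    [[50,0,0],0],
  ],
)

```text
time_s: 2.95
tcp_pos: [0.8401, -0.0313, 0.4919]
eef_rot: [178.6, -3.5, 10.1]
contact_force: [-0.3, 0.9, 0.2]
gripper_width: 0.0877
```

The tool tilts at the reach limit, so I'll continue.

Call:
step_arm(
  commands=[
    [[50,0,0],0],
    [[50,0,0],0],
    [[50,0,0],0],
  ],
)

```text
time_s: 3.32
tcp_pos: [0.9147, -0.0027, 0.4472]
eef_rot: [177.1, -8.1, 10.4]
contact_force: [0.3, 0.1, 0.1]
gripper_width: 0.0877
```

Run:
```python
from h import *
from plant import r
s=r.get_state(); print(s["joints"],s["tcp_pos"],tool(s));
```

```text
[  13.39465481   44.90254311   71.63002628    3.48148279 -108.70666692
   88.14317665] [ 0.91466446 -0.00270384  0.4472336 ] [[ 0.97365728  0.17320371  0.14829689]
 [ 0.17860497 -0.98363269 -0.02381168]
 [ 0.1417454   0.04967098 -0.98865618]]
```

Call:
step_arm(
  commands=[
    [[55,-20,0],0],
    [[55,-20,0],0],
    [[55,-20,0],0],
  ],
)

```text
time_s: 3.7
tcp_pos: [0.9816, 0.0811, 0.4124]
eef_rot: [175.7, -13.7, 10.7]
contact_force: [0.4, -0.2, 0.9]
gripper_width: 0.0875
```

Run:
```python
from h import *
from plant import r
s=r.get_state(); print(s["joints"],s["tcp_pos"],tool(s)[:,2]);
```

```text
[  18.40449455   48.32468785   71.62739487    6.14698952 -100.21296348
   83.61594406] [0.98156674 0.08108017 0.41243326] [ 0.24604087 -0.02919532 -0.96881966]
```

Run:
```python
from h import *
d=pickle.load(open("d0.pkl","rb"))
P=cloud(d["top"])
for u,v in((20,60),(60,60),(65,45),(85,60),(100,80),(30,95),(45,110),(70,100)): print(u,v,P[v,u])
P=P.reshape(-1,3);k=(P[:,2]>.33);print(P[k].min(0),P[k].max(0))
k&=(P[:,0]>.3)&(P[:,1]>.2);print(P[k].min(0),P[k].max(0))
```

```text
20 60 [0.80397094 0.59985699 0.24005684]
60 60 [0.80413584 0.50858013 0.23967749]
65 45 [0.84035717 0.5003319  0.23817069]
85 60 [0.84441217 0.48966194 0.13995172]
100 80 [0.83713218 0.49151019 0.01994206]
30 95 [0.72263183 0.57123415 0.23863037]
45 110 [0.68859563 0.53540171 0.23725068]
70 100 [0.74076379 0.51698898 0.14722008]
[0.16302249 0.01551008 0.33008833] [0.34138403 0.55498693 1.38935364]Traceback (most recent call last):
  File "<stdin>", line 6, in <module>
    return umr_minimum(a, axis, None, out, keepdims, initial, where)
ValueError: zero-size array to reduction operation minimum which has no identity
```

Call:
step_arm(
  commands=[
    [[30,-53,-10],0],
    [[30,-53,-10],0],
    [[30,-53,-10],0],
    [[40,-45,-10],0],
    [[50,-30,-10],0],
    [[55,-20,-10],0],
  ],
)

```text
time_s: 4.45
tcp_pos: [1.0016, 0.3343, 0.424]
eef_rot: [175.2, -23.9, 11.8]
contact_force: [0.2, -0.2, -0.3]
gripper_width: 0.0874
```

Run:
```python
from h import *
from plant import r
s=r.get_state(); print(s["joints"],s["tcp_pos"],tool(s)[:,2]);
```

```text
[ 33.75205588  50.5007216   71.61887089  13.2373097  -90.46467318
  69.51949129] [1.00159998 0.33427516 0.42404218] [ 4.12525503e-01  2.66924075e-04 -9.10946013e-01]
```

Call:
step_arm(
  commands=[
    [[45,-40,-10],0],
    [[45,-40,-10],0],
    [[45,-40,-10],0],
    [[50,-30,-10],0],
    [[50,-30,-10],0],
  ],
)

```text
time_s: 5.08
tcp_pos: [1.0095, 0.4823, 0.467]
eef_rot: [176.0, -35.3, 12.8]
contact_force: [0.1, -0.3, 0.1]
gripper_width: 0.0878
```

Run:
```python
from h import *
from plant import r
s=r.get_state(); print(s["joints"],s["tcp_pos"],tool(s)[:,2]);
```

```text
[ 42.00354807  51.63114442  71.65870202  20.28915429 -80.63797314
  61.51888042] [1.00950878 0.48229341 0.46703958] [ 0.57804646  0.0601206  -0.81378609]
```

```bash
cat >> h.py <<'E'
O=np.array([.591,.0494,0]); YAW=np.radians(8)
RL=Ro.from_euler('z',YAW).as_matrix()
def L2W(p): return O+RL@np.array(p)
def W2L(p): return RL.T@(np.array(p)-O)
E
python3 - <<'E'
from h import *
from plant import r
s=r.get_state(); R=tool(s); print(RL.T@R)
# twist to make tool y horizontal
best=min(np.arange(-20,20,.5),key=lambda a:abs((R@Ro.from_euler('z',a,degrees=True).as_matrix())[2,1])); print("twist",best)
R2=R@Ro.from_euler('z',best,degrees=True).as_matrix(); print(RL.T@R2)
G=L2W([-.057,-.020,.166]); tcp=G+.0188*R2[:,2]; print(tcp)
pre=tcp-.15*R2[:,2]; print("pre",pre)
print("delta tool (after twist)",R2.T@(pre-s["tcp_pos"])*1000)
E
```

```text
[[ 0.81287791  0.04375679  0.58078812]
 [ 0.06863275 -0.99742277 -0.02091301]
 [ 0.57837621  0.05686081 -0.81378609]]
twist 5.5
[[ 0.81332949 -0.03435555  0.58078812]
 [-0.02728196 -0.999409   -0.02091301]
 [ 0.58116335  0.00116413 -0.81378609]]
[0.54820546 0.02279204 0.15070082]
pre [0.46149849 0.01377395 0.27276874]
delta tool (after twist) [-596.73479119  408.1204211  -186.84817316]
```

Run:
```python
from h import *
from plant import r
s=r.get_state(); R=tool(s)
R2=R@Ro.from_euler('z',5.5,degrees=True).as_matrix()
a=np.array([.42,.25,.40]);p=np.array([.4615,.0138,.273])
print(R2.T@(a-s["tcp_pos"])*1000,R2.T@(p-a)*1000)
```

```text
[-536.01639689  168.98995635 -300.17320833] [-60.58052217 239.10498639 113.13927619]
```

Call:
step_arm(
  commands=[
    [[0,0,0],5.5],
    [[-48.7,15.4,-27.3],0],
    [[-48.7,15.4,-27.3],0],
    [[-48.7,15.4,-27.3],0],
    [[-48.7,15.4,-27.3],0],
    [[-48.7,15.4,-27.3],0],
    [[-48.7,15.4,-27.3],0],
    [[-48.7,15.4,-27.3],0],
    [[-48.7,15.4,-27.3],0],
    [[-48.7,15.4,-27.3],0],
    [[-48.7,15.4,-27.3],0],
    [[-48.7,15.4,-27.3],0],
    [[0,0,0],0],
  ],
)

```text
time_s: 6.7
tcp_pos: [0.4608, 0.2685, 0.4126]
eef_rot: [-179.9, -35.7, 5.9]
contact_force: [0.8, 0.2, 1.1]
gripper_width: 0.088
```

Run:
```python
from h import *
from plant import r
s=r.get_state(); R=tool(s); print(s["joints"],s["tcp_pos"],RL.T@R)
p=np.array([.4615,.0138,.273])
print(R.T@(p-s["tcp_pos"])*1000)
```

```text
[ 73.94534185 -17.39292435 -35.65631391  37.52629893 -62.3593886
   6.87684911] [0.46078862 0.2684689  0.41260133] [[ 0.81202722 -0.03487348  0.58257672]
 [-0.02949911 -0.99938974 -0.01870676]
 [ 0.58287357 -0.0019951  -0.81256041]]
[-102.13630156  253.62549515   97.91612723]
```

Call:
step_arm(
  commands=[
    [[-17,42.3,16.3],0],
    [[-17,42.3,16.3],0],
    [[-17,42.3,16.3],0],
    [[-17,42.3,16.3],0],
    [[-17,42.3,16.3],0],
    [[-17,42.3,16.3],0],
    [[0,0,0],0],
  ],
)

```text
time_s: 7.58
tcp_pos: [0.4619, 0.0093, 0.2719]
eef_rot: [179.8, -35.5, 5.5]
contact_force: [-1.0, 0.0, 0.7]
gripper_width: 0.0877
```

Run:
```python
from h import *
from plant import r,imaging
s=r.get_state(); R=tool(s); print(s["joints"],s["tcp_pos"],s["eef_rot"])
w=imaging.capture("wrist");T=wristT(w,s); pickle.dump((w,s),open("w2.pkl","wb"))
cv2.imwrite("pics/w2.png",w["img"][:,:,::-1])
tcp=L2W([-.057,-.020,.166])+.0188*R[:,2]
print(R.T@(tcp-s["tcp_pos"])*1000)
print(proj(w,[[.5375,.0055,.177],L2W([-.036,-.09,.31]),L2W([-.036,.09,.31]),L2W([0,0,.15])],T))
```

```text
[ 40.48944822 -28.98023338 -57.58564285  34.53099355 -36.36601383
  31.27067139] [0.46192175 0.00932696 0.27188056] [179.77659767 -35.47294209   5.48199255]
[  0.65267094  -5.58235398 149.25646965]
[[293.13063755 192.13478339]
 [392.18745766  69.04573065]
 [ 77.82110896  80.78335605]
 [255.10151954 150.10537904]]
```

View pics/w2.png

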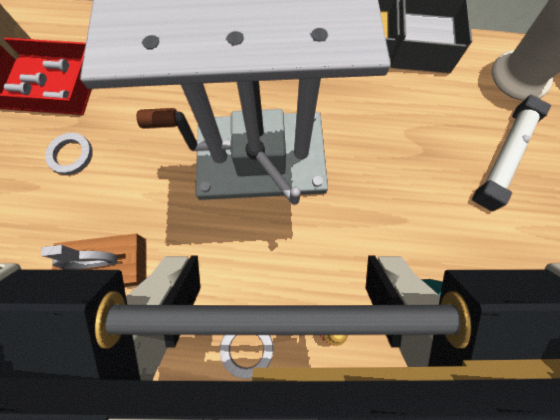

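The wrist view shows the prong top at (294,192) and the shaft at (254,150), both matching the prediction. The fingers can straddle the prong, so I'll slide in and then close partly.

Call:
step_arm(
  commands=[
    [[0,-1,30],0],
    [[0,-1,30],0],
    [[0,-1,30],0],
    [[0,-1,30],0],
    [[0,-1,29],0],
    [[0,0,0],0],
  ],
)

```text
time_s: 8.38
tcp_pos: [0.5617, 0.0201, 0.1816]
eef_rot: [-178.9, -32.4, 6.1]
contact_force: [-0.5, -1.1, 0.3]
gripper_width: 0.0879
```

Run:
```python
from h import *
from plant import r,imaging
s=r.get_state(); R=tool(s); print(s["joints"],W2L(s["tcp_pos"]),s["eef_rot"],s["contact_force"])
w=imaging.capture("wrist");crop(w,160,120,420,320,3,"pics/w3.png")
```

```text
[ 21.53512788  -7.19576373 -58.0911185   44.19136445 -10.28797316
  33.15282621] [-0.03307954 -0.02490818  0.18155836] [-178.90927975  -32.38779242    6.0664464 ] [-0.50428847 -1.07913602  0.31696019]
```

View pics/w3.png

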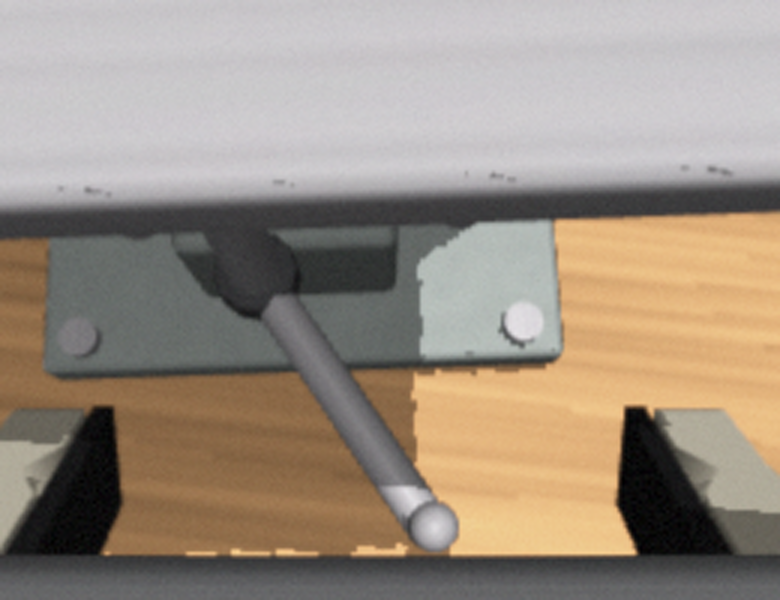

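Run:
```python
from h import *
from plant import r,imaging
s=r.get_state(); R=tool(s)
print(R.T@(L2W([-.047,-.022,.152])-s["tcp_pos"])*1000)
print(R.T@RL@[0,0,-1])
```

```text
[-27.57335588  -2.30138266  18.36585115]
[-0.53648969  0.01621813  0.84375102]
```

Call:
step_arm(
  commands=[
    [[-14,-1,9],0],
    [[-14,-1,9],0],
    [[-5,0,3],0],
    [[0,0,0],0],
  ],
)

```text
time_s: 8.93
tcp_pos: [0.55, 0.0151, 0.1639]
eef_rot: [-178.0, -31.0, 6.1]
contact_force: [0.1, 0.5, 1.6]
gripper_width: 0.0875
```

```bash
cat > st.py <<'E'
from h import *
from plant import r
s=r.get_state(); R=tool(s); print(s["joints"].round(1),"L",(W2L(s["tcp_pos"])*1000).round(1),"lean",np.degrees(np.arccos(-R[2,2])).round(1),"z",(RL.T@R[:,2]).round(3),"y",(RL.T@R[:,1]).round(3),s["contact_force"].round(1),s["gripper_width"].round(4),s["time_s"])
E
python3 st.py
```

```text
Traceback (most recent call last):
  File "st.py", line 3, in <module>
    s=r.get_state(); R=tool(s); print(s["joints"].round(1),"L",(W2L(s["tcp_pos"])*1000).round(1),"lean",np.degrees(np.arccos(-R[2,2])).round(1),"z",(RL.T@R[:,2]).round(3),"y",(RL.T@R[:,1]).round(3),s["contact_force"].round(1),s["gripper_width"].round(4),s["time_s"])
                                                                                                                                                                                                                                  ^^^^^^^^^^^^^^^^^^^^^^^^
AttributeError: 'float' object has no attribute 'round'
```

```bash
sed -i 's/s\["gripper_width"\].round(4)/s["gripper_width"]/' st.py; python3 st.py
python3 - <<'E'
from h import *
from plant import r,imaging
s=r.get_state(); R=tool(s)
print(R.T@(L2W([-.055,-.022,.150])-s["tcp_pos"])*1000)
E
```

```text
[ 22.2  -6.6 -58.2  38.5 -10.1  38. ] L [-45.4 -28.3 163.9] lean 31.1 z [ 0.516  0.018 -0.856] y [-0.015 -0.999 -0.031] [0.1 0.5 1.6] 0.087510933398784 8.925
[-15.56421373  -5.67287763   7.09838783]
```

Call:
step_arm(
  commands=[
    [[-10,-5,5],0],
    [[-10,-5,5],0],
    [[-6,-2,3],0],
    [[0,0,0],0],
  ],
)

```text
time_s: 9.43
tcp_pos: [0.538, 0.0204, 0.1512]
eef_rot: [-177.2, -29.7, 6.1]
contact_force: [-0.4, -0.4, 0.5]
gripper_width: 0.0877
```

```bash
python3 st.py
```

```text
[ 24.1  -6.4 -58.2  34.5 -10.8  40.4] L [-56.5 -21.3 151.2] lean 29.8 z [ 0.496  0.032 -0.868] y [-0.009 -0.999 -0.042] [-0.4 -0.4  0.5] 0.08766309093622404 9.425
```

Call:
step_arm(
  commands=[
    [[0,0,0],0],
    [[0,0,0],0],
    [[0,0,0],0],
    [[0,0,0],0],
    [[0,0,0],0],
  ],
  gripper=0.73,
  grip_force=15,
)

```text
time_s: 10.05
tcp_pos: [0.5381, 0.0202, 0.1514]
eef_rot: [-177.2, -29.7, 6.1]
contact_force: [-0.1, 0.2, -0.2]
gripper_width: 0.0434
```

```bash
python3 st.py
python3 - <<'E'
from h import *
from plant import imaging
w=imaging.capture("wrist");crop(w,160,120,420,320,3,"pics/w4.png")
E
```

```text
[ 24.   -6.4 -58.2  34.5 -10.8  40.3] L [-56.4 -21.5 151.4] lean 29.8 z [ 0.496  0.032 -0.868] y [-0.01  -0.999 -0.042] [-0.1  0.2 -0.2] 0.043432754634050025 10.05
```

View pics/w4.png

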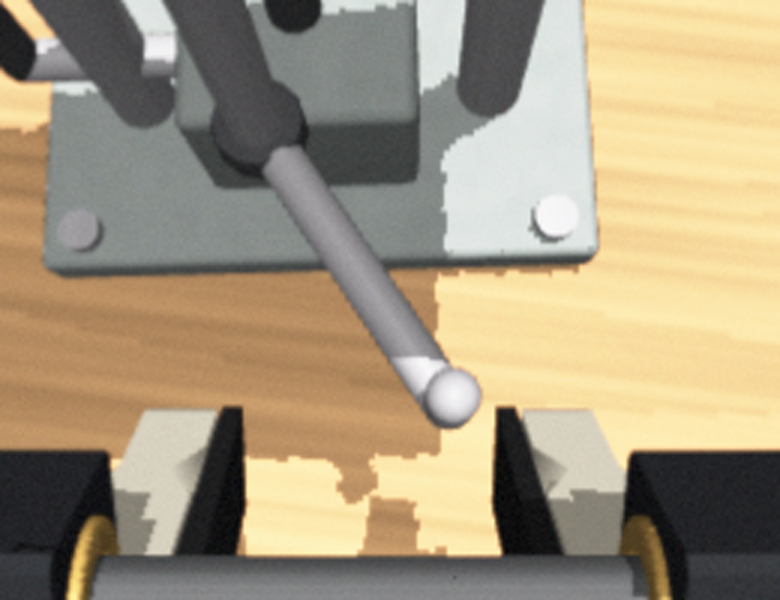

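Call:
step_arm(
  commands=[
    [[0,0,0],0],
    [[0,0,0],0],
    [[0,-4,0],0],
    [[0,-4,0],0],
    [[0,-4,0],0],
    [[0,-4,0],0],
    [[0,-4,0],0],
    [[0,-4,0],0],
    [[0,0,0],0],
  ],
)

```text
time_s: 11.22
tcp_pos: [0.5366, 0.0433, 0.1558]
eef_rot: [-177.0, -29.4, 6.1]
contact_force: [-0.4, 1.6, 0.4]
gripper_width: 0.0237
```

```bash
python3 st.py
python3 - <<'E'
from h import *
from plant import imaging
w=imaging.capture("wrist");crop(w,160,120,420,320,3,"pics/w5.png")
E
```

```text
[ 27.   -6.8 -58.2  36.4 -12.2  36. ] L [-54.7   1.5 155.8] lean 29.5 z [ 0.491  0.036 -0.87 ] y [-0.007 -0.999 -0.045] [-0.4  1.6  0.4] 0.023729817492191583 11.225
```

View pics/w5.png

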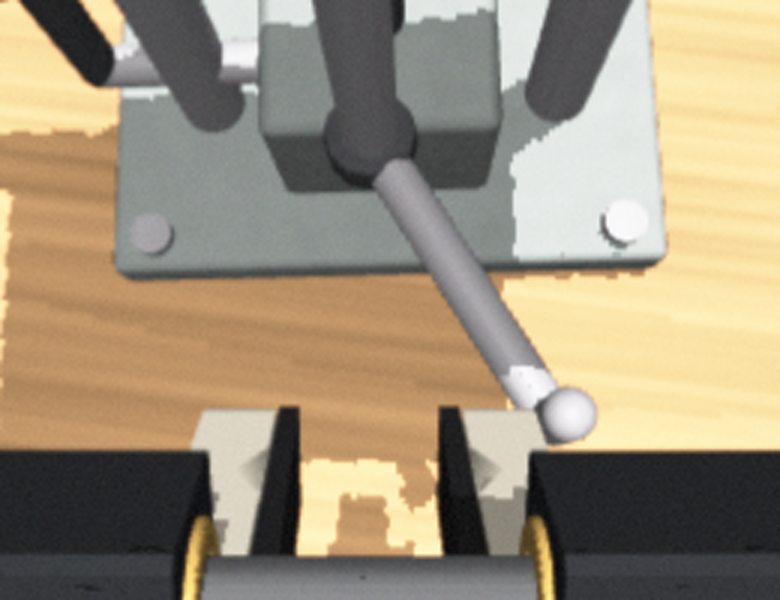

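Run:
```python
from h import *
from plant import imaging,r
s=r.get_state();w=imaging.capture("wrist");T=wristT(w,s);R=tool(s)
crop(w,160,120,420,320,3,"pics/w6.png")
h=np.radians(31.3)
pts=[L2W([-.07*np.cos(h),-.07*np.sin(h),.177]),L2W([-.07*np.cos(h),-.07*np.sin(h),.15]),L2W([0,0,.15]),s["tcp_pos"]]
pp=proj(w,pts,T); print((pp-[160,120])*3)
for cu,cv in((568,412),(520,370),(460,280),(285,415),(450,415)):
    uv=(160+cu/3,120+cv/3); p=dep(w,uv,T); print(cu,cv,"L",(W2L(p)*1000).round(1),"tool",(R.T@(p-s["tcp_pos"])*1000).round(1))
p=atz(w,(160+568/3,120+412/3),.177,T);print(W2L(p))
```

```text
[[573.5761653  419.42729775]
 [552.75653667 427.009216  ]
 [369.29604381 144.92287913]
 [362.88554473 401.59927357]]
568 412 L [-58.5 -35.4 177.3] tool [  8.4  35.8 -21.9]
520 370 L [-48.9 -29.7 155.2] tool [ 5.8 31.   2.2]
460 280 L [-30.5 -18.3 154.8] tool [21.3 19.5 12. ]
285 415 L [-59.   13.1 184.1] tool [  9.9 -13.  -26.4]
450 415 L [-59.2 -14.7 183.5] tool [ 10.3  14.8 -27. ]
[-0.05851973 -0.03545806  0.177     ]
```

```bash
python3 - <<'E'
from h import *
from plant import imaging,r
s=r.get_state();w=imaging.capture("wrist");T=wristT(w,s);R=tool(s)
P=(cloud(w,T)-s["tcp_pos"])@R*1000
for cu in (420,445,455,480,510,535):
  print(cu,[(cv,P[int(120+cv/3),int(160+cu/3)].round(0).tolist()) for cv in (395,405,411,420,435,450,480,520)])
print((proj(w,[s["tcp_pos"]+R@np.array(q)/1000 for q in((10,13,0),(-10,13,0),(10,13,-26))],T)-[160,120])*3)
crop(w,160,120,420,320,3,"pics/w6.png")
E
python3 st.py
```

```text
420 [(395, [-63.0, 19.0, 142.0]), (405, [-67.0, 19.0, 140.0]), (411, [-69.0, 19.0, 139.0]), (420, [-72.0, 19.0, 137.0]), (435, [-76.0, 19.0, 134.0]), (450, [-81.0, 19.0, 133.0]), (480, [-89.0, 19.0, 127.0]), (520, [-100.0, 19.0, 120.0])]
445 [(395, [-63.0, 27.0, 140.0]), (405, [10.0, 14.0, -23.0]), (411, [11.0, 14.0, -27.0]), (420, [10.0, 14.0, -29.0]), (435, [10.0, 13.0, -34.0]), (450, [10.0, 13.0, -40.0]), (480, [6.0, 13.0, -41.0]), (520, [0.0, 13.0, -43.0])]
455 [(395, [-63.0, 31.0, 140.0]), (405, [10.0, 16.0, -23.0]), (411, [10.0, 15.0, -26.0]), (420, [11.0, 15.0, -30.0]), (435, [11.0, 15.0, -35.0]), (450, [10.0, 14.0, -40.0]), (480, [10.0, 14.0, -49.0]), (520, [10.0, 13.0, -59.0])]
480 [(395, [-63.0, 40.0, 141.0]), (405, [-67.0, 40.0, 139.0]), (411, [12.0, 20.0, -28.0]), (420, [12.0, 19.0, -32.0]), (435, [12.0, 19.0, -38.0]), (450, [13.0, 18.0, -44.0]), (480, [7.0, 18.0, -44.0]), (520, [11.0, 16.0, -60.0])]
510 [(395, [1.0, 29.0, 2.0]), (405, [-67.0, 51.0, 140.0]), (411, [12.0, 25.0, -29.0]), (420, [12.0, 24.0, -32.0]), (435, [12.0, 24.0, -37.0]), (450, [13.0, 23.0, -44.0]), (480, [12.0, 22.0, -52.0]), (520, [12.0, 20.0, -62.0])]
535 [(395, [2.0, 34.0, 0.0]), (405, [4.0, 32.0, -9.0]), (411, [12.0, 29.0, -29.0]), (420, [12.0, 28.0, -33.0]), (435, [12.0, 27.0, -37.0]), (450, [40.0, 17.0, -96.0]), (480, [38.0, 17.0, -97.0]), (520, [36.0, 16.0, -101.0])]
[[429.96918587 354.68932326]
 [427.87080363 447.23343214]
 [438.80791034 413.80921077]]
[ 26.9  -6.8 -58.2  36.4 -12.2  36. ] L [-54.9   1.2 155.6] lean 29.5 z [ 0.491  0.036 -0.87 ] y [-0.008 -0.999 -0.045] [0.3 0.7 0.1] 0.023754310528899453 11.375
```

View pics/w6.png

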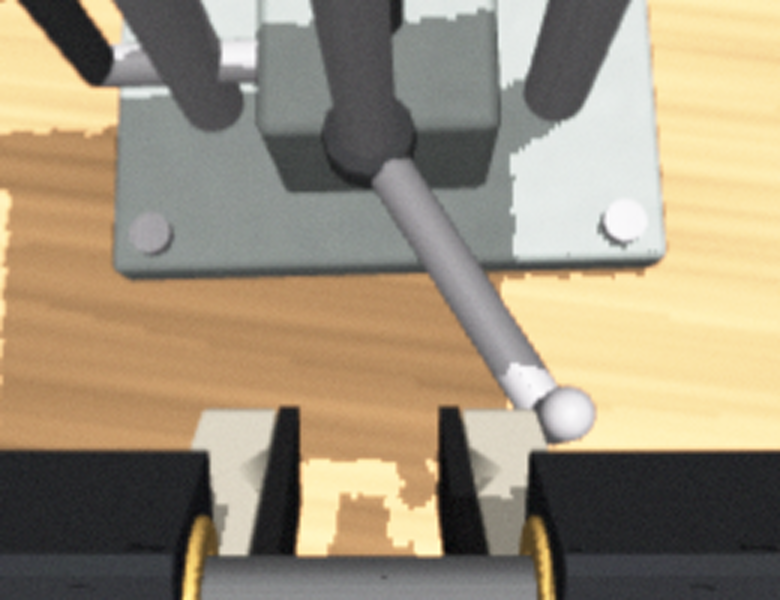

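Run:
```python
from h import *
for f in("w1.pkl","w2.pkl"):
    w,s=pickle.load(open(f,"rb")); T=wristT(w,s); R=tool(s)
    P=(cloud(w,T)-s["tcp_pos"])@R*1000
    for u in (180,185,190,195,370,375,380,390):
        print(f,u,[(v,P[v,u].round(0).tolist()) for v in (254,257,260,264,270,280,300)])
```

```text
w1.pkl 180 [(254, [-190.0, -194.0, 401.0]), (257, [11.0, -50.0, -28.0]), (260, [12.0, -49.0, -33.0]), (264, [12.0, -48.0, -37.0]), (270, [11.0, -46.0, -42.0]), (280, [10.0, -44.0, -49.0]), (300, [5.0, -43.0, -57.0])]
w1.pkl 185 [(254, [-191.0, -185.0, 403.0]), (257, [12.0, -48.0, -29.0]), (260, [11.0, -47.0, -32.0]), (264, [10.0, -46.0, -35.0]), (270, [10.0, -45.0, -40.0]), (280, [9.0, -43.0, -47.0]), (300, [-0.0, -43.0, -50.0])]
w1.pkl 190 [(254, [-191.0, -175.0, 403.0]), (257, [10.0, -46.0, -26.0]), (260, [10.0, -45.0, -30.0]), (264, [10.0, -44.0, -35.0]), (270, [10.0, -43.0, -39.0]), (280, [5.0, -43.0, -40.0]), (300, [-6.0, -43.0, -41.0])]
w1.pkl 195 [(254, [-192.0, -166.0, 405.0]), (257, [11.0, -43.0, -27.0]), (260, [10.0, -43.0, -29.0]), (264, [8.0, -43.0, -30.0]), (270, [5.0, -43.0, -30.0]), (280, [-0.0, -43.0, -31.0]), (300, [-291.0, -173.0, 402.0])]
w1.pkl 370 [(254, [-190.0, 168.0, 403.0]), (257, [10.0, 46.0, -26.0]), (260, [10.0, 45.0, -28.0]), (264, [8.0, 45.0, -29.0]), (270, [5.0, 45.0, -30.0]), (280, [0.0, 45.0, -31.0]), (300, [-291.0, 177.0, 403.0])]
w1.pkl 375 [(254, [
[... 1614 characters left out ...]
45.0, -29.0]), (280, [0.0, 45.0, -31.0]), (300, [-169.0, 119.0, 214.0])]
w2.pkl 375 [(254, [-118.0, 131.0, 251.0]), (257, [11.0, 48.0, -26.0]), (260, [10.0, 47.0, -29.0]), (264, [11.0, 46.0, -35.0]), (270, [10.0, 45.0, -38.0]), (280, [5.0, 45.0, -39.0]), (300, [-4.0, 45.0, -42.0])]
w2.pkl 380 [(254, [-118.0, 138.0, 251.0]), (257, [12.0, 49.0, -30.0]), (260, [12.0, 49.0, -32.0]), (264, [11.0, 48.0, -34.0]), (270, [11.0, 47.0, -40.0]), (280, [9.0, 45.0, -47.0]), (300, [0.0, 45.0, -49.0])]
w2.pkl 390 [(254, [-118.0, 152.0, 251.0]), (257, [12.0, 55.0, -29.0]), (260, [12.0, 53.0, -32.0]), (264, [13.0, 52.0, -38.0]), (270, [12.0, 50.0, -42.0]), (280, [8.0, 50.0, -44.0]), (300, [9.0, 45.0, -62.0])]
```

The prong is unmoved at (568,412) and now sits outside the right finger. The depth data show why: the visible fingertips end about 27 mm behind the reported TCP, so the fingers passed over the prong's top. I'll back off, recentre over the prong and go in deeper.

Call:
step_arm(
  commands=[
    [[0,0,-15],0],
    [[0,8,-5],0],
    [[0,9,0],0],
    [[0,9,0],0],
    [[0,0,0],0],
  ],
  gripper=0.1,
)

```text
time_s: 12.0
tcp_pos: [0.5304, 0.0148, 0.1719]
eef_rot: [-177.0, -29.4, 6.0]
contact_force: [-0.4, 0.2, -0.2]
gripper_width: 0.0682
```

```bash
python3 st.py
python3 - <<'E'
from h import *
from plant import r,imaging
s=r.get_state(); R=tool(s)
print(R.T@(L2W([-.041,-.026,.134])-s["tcp_pos"])*1000)
E
```

```text
[ 26.7  -9.  -53.8  23.8 -17.9  49.1] L [-64.8 -25.9 171.9] lean 29.5 z [ 0.491  0.035 -0.87 ] y [-0.009 -0.999 -0.046] [-0.4  0.2 -0.2] 0.0681544315557587 12.0
[ 2.14441333  1.6366994  44.70835652]
```

Call:
step_arm(
  commands=[
    [[0,0,12],0],
    [[0,0,12],0],
    [[0,0,12],0],
    [[0,0,9],0],
    [[0,0,0],0],
  ],
)

```text
time_s: 12.62
tcp_pos: [0.5522, 0.0183, 0.1336]
eef_rot: [-176.9, -29.0, 6.1]
contact_force: [-0.3, 0.1, 0.2]
gripper_width: 0.0786
```

```bash
python3 st.py
python3 - <<'E'
from h import *
from plant import r,imaging
s=r.get_state(); R=tool(s)
print(R.T@(L2W([-.041,-.026,.134])-s["tcp_pos"])*1000)
w=imaging.capture("wrist");crop(w,160,120,420,320,3,"pics/w7.png")
E
```

```text
[ 21.3  -2.9 -58.3  37.   -7.2  39.9] L [-42.8 -25.4 133.6] lean 29.2 z [ 0.486  0.037 -0.873] y [-0.008 -0.999 -0.047] [-0.3  0.1  0.2] 0.07862677461430195 12.625
[1.76551734 0.53482667 0.53371001]
```

View pics/w7.png

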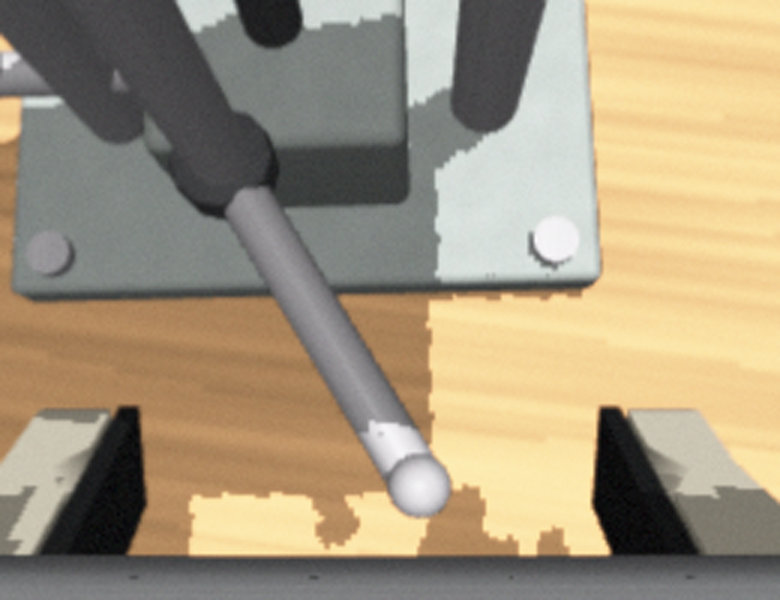

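The prong top at (420,485) is now well behind the fingertips (row 410), so I'll close partly and slide.

Call:
step_arm(
  commands=[
    [[0,0,0],0],
    [[0,0,0],0],
    [[0,0,0],0],
    [[0,0,0],0],
    [[0,0,0],0],
    [[0,0,0],0],
    [[0,0,0],0],
  ],
  gripper=0.73,
)

```text
time_s: 13.55
tcp_pos: [0.5523, 0.0184, 0.1344]
eef_rot: [-176.9, -29.1, 6.1]
contact_force: [-1.9, -3.1, 1.2]
gripper_width: 0.0245
```

Call:
step_arm(
  commands=[
    [[0,-4,0],0],
    [[0,-4,0],0],
    [[0,-4,0],0],
    [[0,0,0],0],
  ],
)

```text
time_s: 14.05
tcp_pos: [0.5521, 0.0308, 0.1373]
eef_rot: [-176.8, -29.0, 6.2]
contact_force: [-0.2, -0.1, -0.5]
gripper_width: 0.0239
```

```bash
python3 st.py
python3 - <<'E'
from h import *
from plant import r,imaging
s=r.get_state(); 
w=imaging.capture("wrist");crop(w,160,120,420,320,3,"pics/w8.png")
E
```

```text
[ 22.7  -3.3 -58.2  37.9  -7.8  37.8] L [-41.1 -13.  137.3] lean 29.2 z [ 0.486  0.041 -0.873] y [-0.005 -0.999 -0.05 ] [-0.2 -0.1 -0.5] 0.023924132370427745 14.05
```

View pics/w8.png

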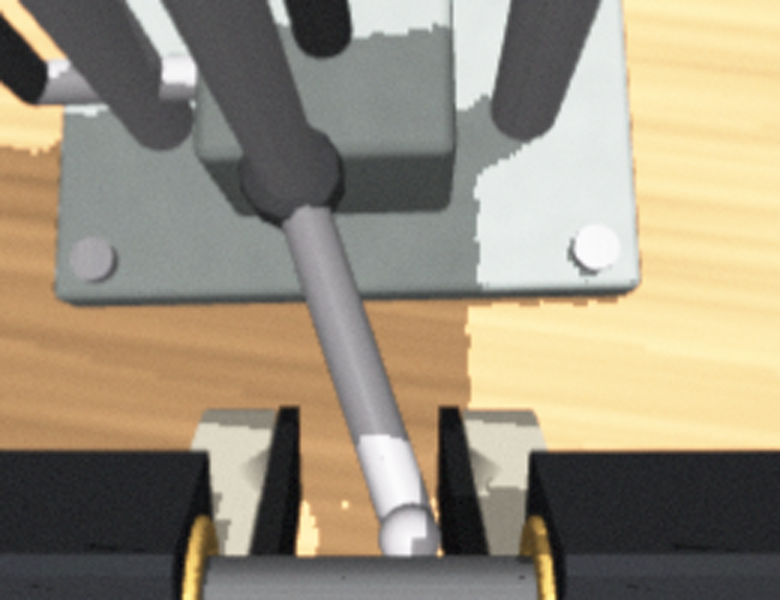

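It's caught and moving, so I'll continue about 20 mm.

Call:
step_arm(
  commands=[
    [[-0.5,-4,1],0],
    [[-0.5,-4,1],0],
    [[-0.5,-4,1],0],
    [[-0.5,-4,1],0],
    [[-0.5,-4,1],0],
    [[0,0,0],0],
  ],
)

```text
time_s: 14.85
tcp_pos: [0.5514, 0.0493, 0.137]
eef_rot: [-176.5, -28.5, 6.2]
contact_force: [-0.0, -0.9, -0.5]
gripper_width: 0.0236
```

```bash
python3 st.py
python3 - <<'E'
from h import *
from plant import r,imaging
s=r.get_state(); 
w=imaging.capture("wrist");crop(w,160,120,420,320,3,"pics/w9.png")
T=wristT(w,s);P=(cloud(w,T)-O)@RL
m=(abs(P[...,2]-.152)<.006)&(P[...,0]>-.065)&(P[...,0]<-.012)&(abs(P[...,1])<.04)
Q=P[m];print(m.sum())
if m.sum()>20:
    vx,vy,x0,y0=cv2.fitLine(Q[:,:2].astype(np.float32),cv2.DIST_HUBER,0,.01,.01).ravel();print(np.degrees(np.arctan(vy/vx)),x0,y0)
E
```

```text
[ 24.7  -3.1 -58.2  39.4  -8.5  34.6] L [-39.2   5.4 137. ] lean 28.7 z [ 0.479  0.046 -0.877] y [-0.003 -0.999 -0.054] [-0.  -0.9 -0.5] 0.02359579152033999 14.85
1754
3.6205077 -0.03875597 -0.0024032418
```

View pics/w9.png

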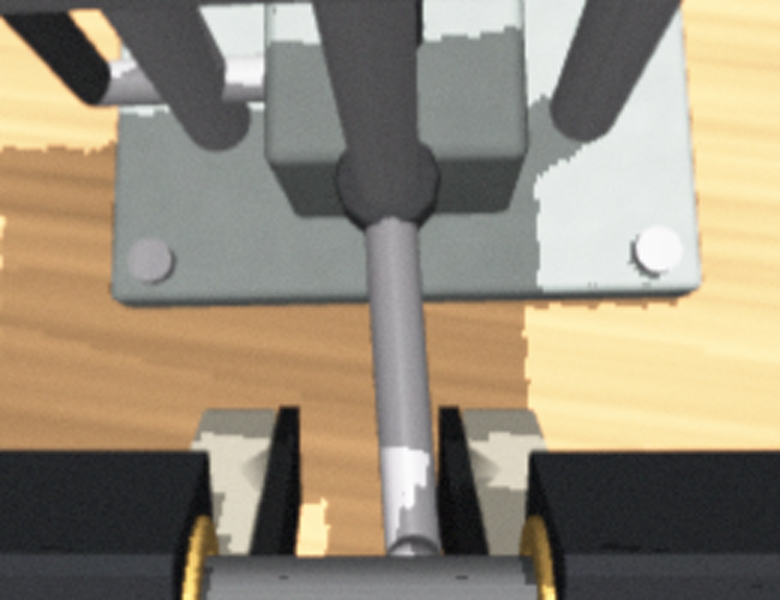

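The arm is now at 3.6°. I'll nudge it 4 mm more, open and back out.

Call:
step_arm(
  commands=[
    [[0,-4,0],0],
    [[0,0,0],0],
  ],
)

```text
time_s: 15.15
tcp_pos: [0.5509, 0.0528, 0.1377]
eef_rot: [-176.5, -28.5, 6.2]
contact_force: [0.5, -0.6, 0.4]
gripper_width: 0.0235
```

Call:
step_arm(
  commands=[
    [[0,2,0],0],
    [[0,3,0],0],
    [[0,0,0],0],
    [[0,0,0],0],
    [[0,0,-30],0],
    [[0,0,-45],0],
    [[0,0,-45],0],
  ],
  gripper=0.3,
)

```text
time_s: 16.02
tcp_pos: [0.4947, 0.0345, 0.2436]
eef_rot: [-176.5, -28.4, 6.2]
contact_force: [0.8, 0.3, 0.4]
gripper_width: 0.0613
```

```bash
python3 st.py
python3 - <<'E'
from h import *
from plant import r,imaging
s=r.get_state(); 
w=imaging.capture("wrist");cv2.imwrite("pics/w10.png",w["img"][:,:,::-1]);pickle.dump((w,s),open("w10.pkl","wb"))
T=wristT(w,s);P=(cloud(w,T)-O)@RL
m=(abs(P[...,2]-.152)<.006)&(P[...,0]>-.065)&(P[...,0]<-.012)&(abs(P[...,1])<.04)
Q=P[m];print(m.sum())
if m.sum()>20:
    vx,vy,x0,y0=cv2.fitLine(Q[:,:2].astype(np.float32),cv2.DIST_HUBER,0,.01,.01).ravel();print(np.degrees(np.arctan(vy/vx)),x0,y0)
m=(P[...,2]>.168)&(P[...,2]<.185)&(P[...,0]>-.085)&(P[...,0]<-.05)&(abs(P[...,1])<.03)
print(m.sum(),np.median(P[m],0))
E
```

```text
[ 34.5 -17.9 -47.   17.3 -35.1  50.6] L [-97.4  -1.4 243.6] lean 28.6 z [ 0.477  0.046 -0.878] y [-0.003 -0.999 -0.054] [0.8 0.3 0.4] 0.06133655241693878 16.025
594
1.05584 -0.03662719 -0.00042763547
126 [-0.06898803 -0.0007074   0.1757542 ]
```

View pics/w10.png

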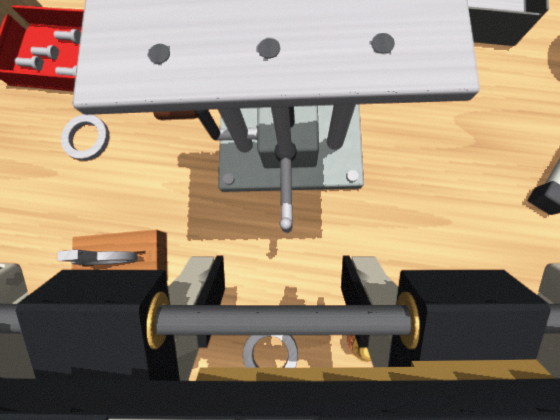

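Hook is at about 1°, with the prong measured at lift (-69, -1, 176). Next is the ring, so I'll refine the lug position from the earlier overhead wrist image and the top image.

Run:
```python
from h import *
w,s=pickle.load(open("w1.pkl","rb")); T=wristT(w,s); P=cloud(w,T)
crop(w,235,85,340,160,6,"pics/w1c.png")
def box(lo,hi):
    m=(P[...,2]>lo)&(P[...,2]<hi)&(abs(P[...,0]-.47)<.06)&(abs(P[...,1]-.254)<.08); return P[m]
for lo,hi in((.105,.125),(.08,.125),(.042,.125),(.028,.04)):
    Q=box(lo,hi); print(lo,len(Q),Q.mean(0).round(4),cv2.minAreaRect(Q[:,:2].astype(np.float32)*1000))
w,s=pickle.load(open("w10.pkl","rb")); T=wristT(w,s); P=cloud(w,T)
for lo,hi in((.105,.125),(.08,.125),(.042,.125)):
    Q=box(lo,hi); print("w10",lo,len(Q),Q.mean(0).round(4) if len(Q) else 0,cv2.minAreaRect(Q[:,:2].astype(np.float32)*1000) if len(Q) else 0)
```

```text
0.105 129 [0.4715 0.2582 0.1157] ((471.31634521484375, 257.8941955566406), (10.07838249206543, 21.800371170043945), 13.296873092651367)
0.08 172 [0.4716 0.2581 0.108 ] ((471.5525207519531, 256.9493408203125), (10.113837242126465, 33.58721160888672), 13.015934944152832)
0.042 333 [0.4713 0.2585 0.0902] ((471.27410888671875, 258.1947326660156), (10.131245613098145, 68.64493560791016), 12.877269744873047)
0.028 2419 [0.4723 0.2547 0.0344] ((471.21990966796875, 255.04220581054688), (62.942665100097656, 110.35496520996094), 12.690316200256348)
w10 0.105 282 [0.4705 0.2547 0.1145] ((470.30902099609375, 257.126220703125), (10.285633087158203, 22.784320831298828), 12.224949836730957)
w10 0.08 491 [0.4708 0.252  0.1046] ((470.4242858886719, 256.700927734375), (10.324694633483887, 34.09502410888672), 12.983628273010254)
w10 0.042 853 [0.4721 0.2458 0.0883] ((470.7948303222656, 254.97811889648438), (10.457388877868652, 67.35282897949219), 12.670489311218262)
```

View pics/w1c.png

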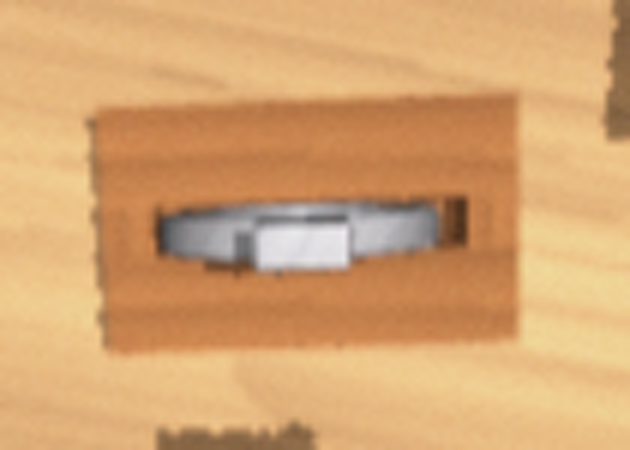

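Run:
```python
from h import *
from plant import r
s=r.get_state(); R=tool(s)
for a in(-6,-6.5,-7):
    R2=R@Ro.from_euler('z',a,degrees=True).as_matrix(); y=R2[:,1]; print(a,y,"yaw",np.degrees(np.arctan2(y[0],-y[1])))
R2=R@Ro.from_euler('z',-6.5,degrees=True).as_matrix()
tcp=np.array([.471,.2575,.103])+.040*R2[:,2]; pre=tcp-.11*R2[:,2]
print(tcp,pre,R2.T@(pre-s["tcp_pos"])*1000)
```

```text
-6 [ 0.22728791 -0.9738111  -0.00567062] yaw 13.137666896676599
-6.5 [ 0.23471149 -0.97206403 -0.00142893] yaw 13.574631055848094
-7 [ 0.24211721 -0.97024293  0.00281287] yaw 14.011589918024983
[0.48988815 0.26211206 0.06804336] [0.43794574 0.2494289  0.16417412] [ -46.19781054 -222.22637222   72.69721547]
```

Call:
step_arm(
  commands=[
    [[0,0,0],-6.5],
    [[-9.2,-44.4,14.5],0],
    [[-9.2,-44.4,14.5],0],
    [[-9.2,-44.4,14.5],0],
    [[-9.2,-44.4,14.5],0],
    [[-9.2,-44.4,14.5],0],
    [[0,0,0],0],
  ],
)

```text
time_s: 16.95
tcp_pos: [0.4446, 0.2546, 0.1719]
eef_rot: [179.9, -27.2, 13.8]
contact_force: [0.6, -0.6, 0.1]
gripper_width: 0.0615
```

```bash
python3 st.py
python3 - <<'E'
from h import *
from plant import r,imaging
s=r.get_state();R=tool(s)
tcp=np.array([.471,.2575,.103])+.040*R[:,2]
print(R.T@(tcp-s["tcp_pos"])*1000,R[:,1])
w=imaging.capture("wrist");T=wristT(w,s);cv2.imwrite("pics/w11.png",w["img"][:,:,::-1])
print(proj(w,[[.471,.2575,.116]],T))
E
```

```text
[ 62.2  -8.8 -58.2  44.4 -29.3   4.4] L [-116.4  223.6  171.9] lean 27.2 z [ 0.454  0.044 -0.89 ] y [ 0.1   -0.995  0.002] [ 0.6 -0.6  0.1] 0.06151539312019831 16.95
[ -8.07234278   3.35987715 113.2914577 ] [ 0.23755937 -0.9713716   0.0016632 ]
[[285.69473236 221.70548648]]
```

View pics/w11.png

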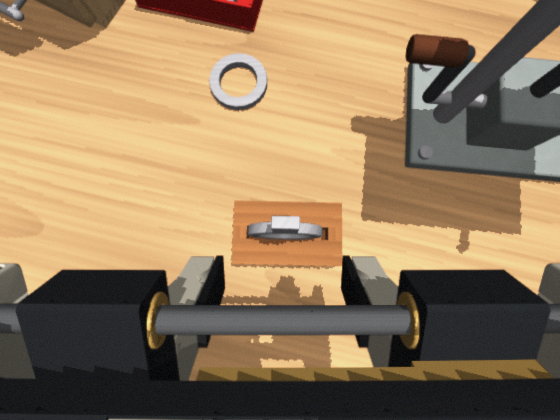

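Lug is at (286,222), right on the prediction and centred between the fingers. Going in.

Call:
step_arm(
  commands=[
    [[-1.3,0.6,20],0],
    [[-1.3,0.6,20],0],
    [[-1.3,0.6,20],0],
    [[-1.3,0.6,20],0],
    [[-1.3,0.6,15],0],
    [[0,0,0],0],
  ],
)

```text
time_s: 17.75
tcp_pos: [0.4944, 0.2655, 0.112]
eef_rot: [179.6, -24.4, 13.4]
contact_force: [-0.3, -1.5, 0.3]
gripper_width: 0.0609
```

```bash
python3 st.py
python3 - <<'E'
from h import *
from plant import r,imaging
s=r.get_state();R=tool(s)
tcp=np.array([.471,.2575,.103])+.040*R[:,2]
print(R.T@(tcp-s["tcp_pos"])*1000,R[:,1])
print("lug in tool",R.T@(np.array([.471,.2575,.103])-s["tcp_pos"])*1000,R.T@(np.array([.471,.2575,.1155])-s["tcp_pos"])*1000)
w=imaging.capture("wrist");T=wristT(w,s);crop(w,160,180,420,380,3,"pics/w12.png")
E
```

```text
[ 49.9   2.  -58.2  56.4 -17.5   0.9] L [-65.6 227.4 112. ] lean 24.4 z [ 0.413  0.033 -0.91 ] y [ 0.092 -0.996  0.006] [-0.3 -1.5  0.3] 0.06086538415033187 17.75
[-26.09411545   2.35450597  38.0181735 ] [ 0.22973258 -0.97323632  0.00583096]
lug in tool [-26.09411545   2.35450597  -1.9818265 ] [-20.92113152   2.42739295 -13.36097078]
```

View pics/w12.png

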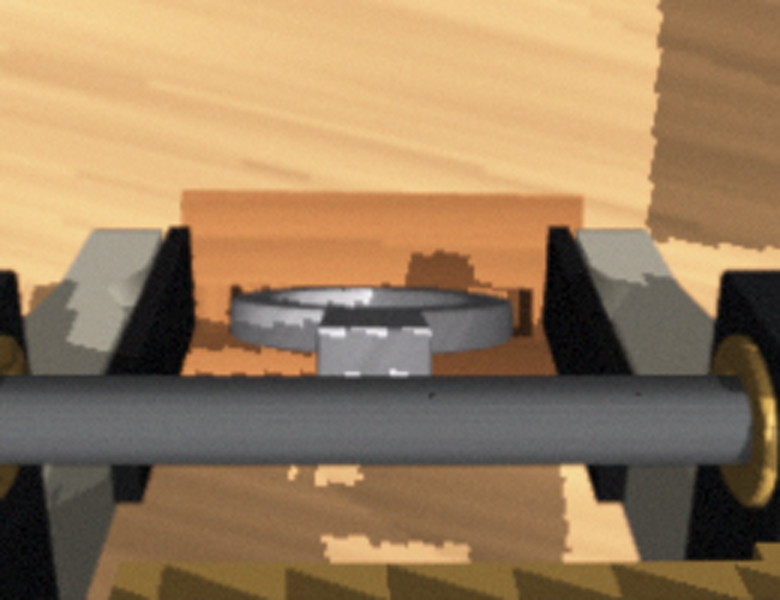

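The j3 limit makes the solver trade some lean for position. I still need about 40 mm more in world z, so I'll continue.

Call:
step_arm(
  commands=[
    [[-9,0.7,10],0],
    [[-9,0.7,10],0],
    [[-9,0.7,10],0],
    [[0,0,0],0],
  ],
)

```text
time_s: 18.3
tcp_pos: [0.4906, 0.2682, 0.0913]
eef_rot: [179.4, -22.6, 13.6]
contact_force: [-0.2, 0.6, 0.7]
gripper_width: 0.0616
```

```bash
cat > lug.py <<'E'
from h import *
from plant import r,imaging
s=r.get_state();R=tool(s)
print("delta33",(R.T@(np.array([.471,.2575,.104])+.033*R[:,2]-s["tcp_pos"])*1000).round(1),"toolY",R[:,1].round(3))
E
python3 st.py;python3 lug.py
```

```text
[ 49.8   4.2 -58.2  56.1 -16.5   0.9] L [-68.9 230.7  91.3] lean 22.6 z [ 0.383  0.027 -0.923] y [ 0.093 -0.996  0.009] [-0.2  0.6  0.7] 0.061571040491116016 18.3
delta33 [-15.1   6.   13. ] toolY [ 0.231 -0.973  0.009]
```

Call:
step_arm(
  commands=[
    [[-9,3,8],0],
    [[-9,3,8],0],
    [[-4,1.5,3],0],
    [[0,0,0],0],
  ],
)

```text
time_s: 18.8
tcp_pos: [0.4864, 0.2624, 0.0794]
eef_rot: [179.3, -21.2, 13.5]
contact_force: [-1.0, -0.1, -0.5]
gripper_width: 0.0615
```

```bash
python3 st.py;python3 lug.py
```

```text
[ 50.    5.1 -58.2  53.7 -16.2   2.7] L [-74.  225.4  79.4] lean 21.2 z [ 0.362  0.023 -0.932] y [ 0.092 -0.996  0.011] [-1.  -0.1 -0.5] 0.0614913664744212 18.8
delta33 [-6.1  1.5  4.3] toolY [ 0.229 -0.973  0.011]
```

Call:
step_arm(
  commands=[
    [[-6,1,4],0],
    [[-4,1,3],0],
    [[0,0,0],0],
  ],
)

```text
time_s: 19.18
tcp_pos: [0.4829, 0.2607, 0.0749]
eef_rot: [179.3, -20.6, 13.5]
contact_force: [1.1, 0.9, -0.2]
gripper_width: 0.0614
```

```bash
python3 st.py;python3 lug.py
python3 - <<'E'
from h import *
from plant import imaging
w=imaging.capture("wrist");crop(w,160,180,420,380,3,"pics/w13.png")
E
```

```text
[ 50.4   5.4 -58.2  52.5 -16.3   3.5] L [-77.7 224.3  74.9] lean 20.7 z [ 0.352  0.021 -0.936] y [ 0.091 -0.996  0.012] [ 1.1  0.9 -0.2] 0.061410941967530185 19.175
delta33 [-1.2  0.8  1.4] toolY [ 0.229 -0.973  0.012]
```

View pics/w13.png

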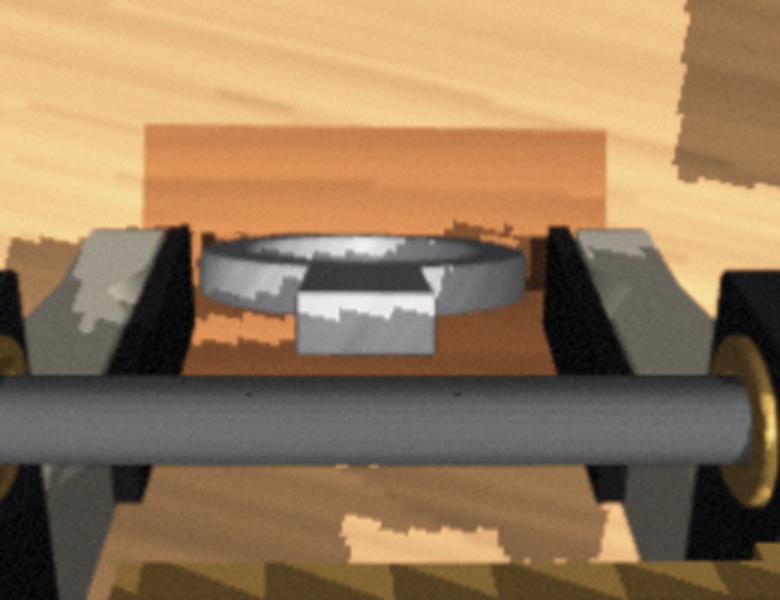

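The lug is between the pads and behind the tips. Closing.

Call:
step_arm(
  commands=[
    [[0,0,0],0],
    [[0,0,0],0],
    [[0,0,0],0],
    [[0,0,0],0],
    [[0,0,0],0],
    [[0,0,0],0],
    [[0,0,0],0],
  ],
  gripper=1.0,
  grip_force=40,
)

```text
time_s: 20.1
tcp_pos: [0.483, 0.2606, 0.0749]
eef_rot: [179.3, -20.7, 13.5]
contact_force: [-0.2, 0.1, -0.5]
gripper_width: 0.022
```

```bash
python3 st.py;python3 - <<'E'
from h import *
from plant import imaging
w=imaging.capture("wrist");crop(w,160,180,420,380,3,"pics/w14.png")
E
```

```text
[ 50.4   5.4 -58.2  52.5 -16.3   3.5] L [-77.6 224.2  74.9] lean 20.7 z [ 0.352  0.021 -0.936] y [ 0.091 -0.996  0.012] [-0.2  0.1 -0.5] 0.02199858918316259 20.1
```

View pics/w14.png

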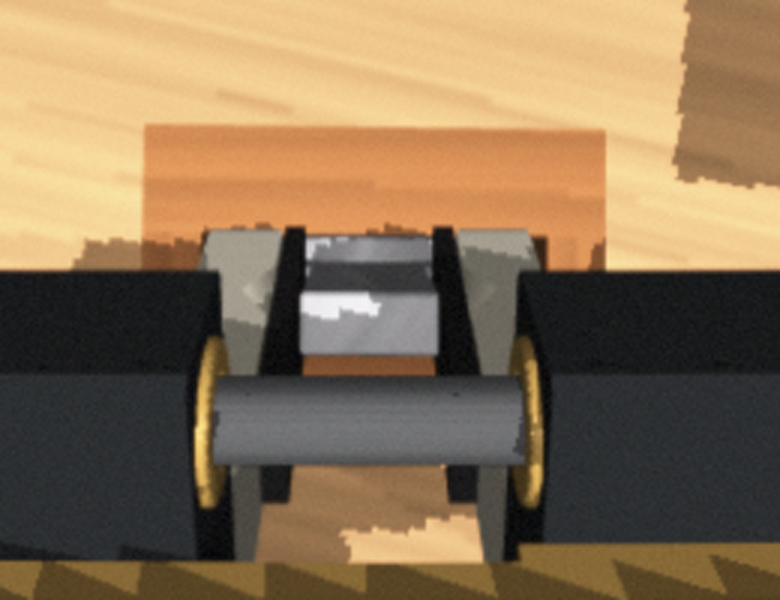

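Gripped at 22.0 mm, which is the lug's width. Lifting straight up, gently at first.

Run:
```python
from h import *
from plant import r
s=r.get_state();R=tool(s)
ce=np.array([.471,.2575,.0478]); rc=R.T@(ce-s["tcp_pos"]); print(rc*1000, R.T@[0,0,1])
# ring y should be centered in jaws
pickle.dump((rc,R),open("rc.pkl","wb"))
```

```text
[-2.11473162e+01  1.01099046e-03  2.10058685e+01] [ 0.35272143  0.01212745 -0.93564978]
```

Call:
step_arm(
  commands=[
    [[3.5,0,-9],0],
    [[7,0.2,-19],0],
    [[7,0.2,-19],0],
    [[11,0.4,-30],0],
    [[11,0.4,-30],0],
    [[11,0.4,-30],0],
    [[0,0,0],0],
  ],
)

```text
time_s: 21.02
tcp_pos: [0.4825, 0.262, 0.2236]
eef_rot: [179.5, -20.9, 13.5]
contact_force: [-0.5, -0.1, -1.0]
gripper_width: 0.0216
```

```bash
python3 st.py;python3 - <<'E'
from h import *
from plant import imaging,r
s=r.get_state();R=tool(s)
w=imaging.capture("wrist");crop(w,160,120,420,320,3,"pics/w15.png")
rc,R0=pickle.load(open("rc.pkl","rb"))
print("ring c L",W2L(s["tcp_pos"]+R@rc)*1000, "rot change deg",np.degrees(np.linalg.norm(Ro.from_matrix(R@R0.T).as_rotvec())))
t=imaging.capture("top");crop(t,140,90,320,240,4,"pics/top15.png")
E
```

```text
[ 59.5  -4.8 -38.9  22.4 -43.7  29.2] L [-77.8 225.7 223.6] lean 20.9 z [ 0.355  0.025 -0.934] y [ 0.092 -0.996  0.009] [-0.5 -0.1 -1. ] 0.02158425176516048 21.025
ring c L [-90.02892187 224.29254642 196.48509914] rot change deg 0.2804524820255923
```

View pics/w15.png

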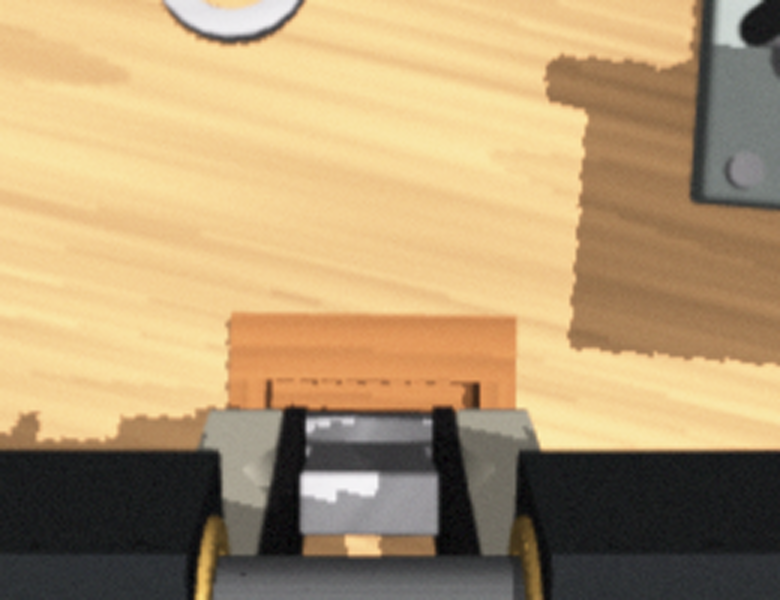

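View pics/top15.png

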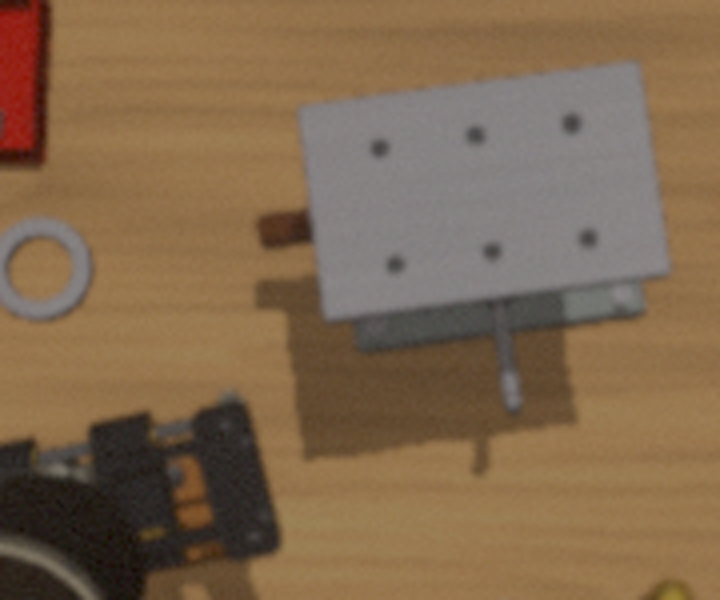

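Ring is lifted (rack slot empty in the picture at crop (370,395)) and the hook points straight out, prong at crop (512,408). Next I'll move in front of the hook.

```bash
cat > ring.py <<'E'
import sys
from h import *
from plant import r
tw=float(sys.argv[4]) if len(sys.argv)>4 else 0
s=r.get_state();R=tool(s);rc,_=pickle.load(open("rc.pkl","rb"))
print("ring c L",(W2L(s["tcp_pos"]+R@rc)*1000).round(1),"force",s["contact_force"].round(1))
R2=R@Ro.from_euler('z',tw,degrees=True).as_matrix()
tcp=L2W(np.array([float(a) for a in sys.argv[1:4]])/1000)-R2@rc
print("delta tool",(R2.T@(tcp-s["tcp_pos"])*1000).round(1),"up",(R2.T@[0,0,1]).round(3),"+xL",(R2.T@RL[:,0]).round(3),"yL",(RL.T@R2[:,1]).round(3))
E
python3 ring.py -110 0 158 4.5
```

```text
ring c L [-91.4 222.6 193.3] force [ 0.2 -0.4 -1.9]
delta tool [-32.2 224.4  21.8] up [ 0.352 -0.016 -0.936] +xL [0.936 0.017 0.352] yL [ 0.017 -1.    -0.016]
```

Call:
step_arm(
  commands=[
    [[0,0,0],4.5],
    [[-6.4,37,3.6],0],
    [[-6.4,37,3.6],0],
    [[-6.4,37,3.6],0],
    [[-6.4,37,3.6],0],
    [[-6.4,37,3.6],0],
    [[0,37,3.6],0],
    [[0,0,0],0],
  ],
)

```text
time_s: 22.12
tcp_pos: [0.4935, 0.0356, 0.184]
eef_rot: [-179.1, -20.5, 8.5]
contact_force: [0.1, 1.3, -1.8]
gripper_width: 0.0212
```

```bash
python3 st.py; python3 ring.py -100 0 158
python3 - <<'E'
from h import *
from plant import imaging,r
s=r.get_state()
w=imaging.capture("wrist");cv2.imwrite("pics/w16.png",w["img"][:,:,::-1])
c=imaging.capture("scene");crop(c,270,150,410,255,5,"pics/s16.png")
E
```

```text
[ 33.1  -9.6 -44.8  12.8 -36.5  56.5] L [-9.85e+01 -1.00e-01  1.84e+02] lean 20.5 z [ 0.349  0.019 -0.937] y [ 0.014 -1.    -0.015] [ 0.1  1.3 -1.8] 0.021200291863798557 22.125
ring c L [-1.110e+02  1.000e-01  1.569e+02] force [ 0.1  1.3 -1.8]
delta tool [10.6  0.2  2.8] up [ 0.349 -0.015 -0.937] +xL [0.937 0.014 0.349] yL [ 0.014 -1.    -0.015]
```

View pics/w16.png

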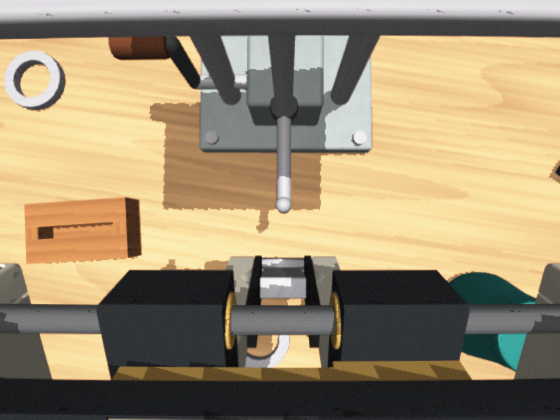

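View pics/s16.png

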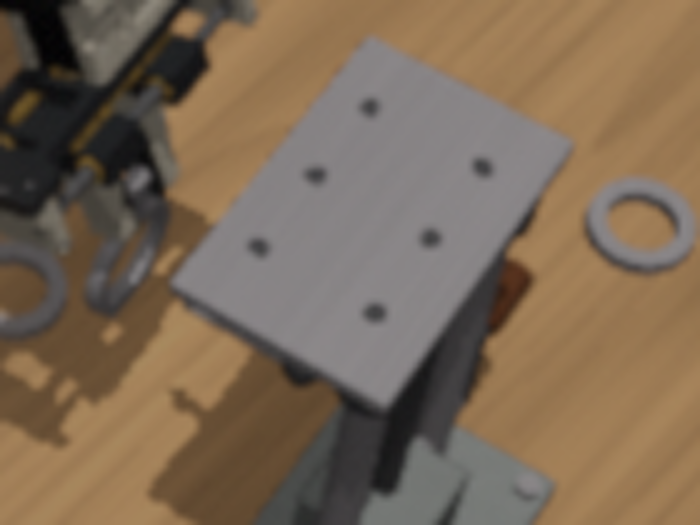

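The hook arm (column 284) and the gripped lug (column 284) line up. I'll check the ring's height from the lug's depth before threading.

Run:
```python
from h import *
from plant import imaging,r
s=r.get_state()
w=imaging.capture("wrist");T=wristT(w,s);P=(cloud(w,T)-O)@RL*1000
for v in (258,264,270,276,282,288,294): print(v,P[v,284].round(1),P[v,275].round(1),P[v,293].round(1))
for v in range(335,372,6): print(v,P[v,245:300:9,2].round(0),P[v,284].round(0))
m=(P[...,2]>165)&(P[...,2]<185)&(P[...,0]>-85)&(P[...,0]<-50)&(abs(P[...,1])<20); print(np.median(P[m],0),P[m].max(0))
```

```text
258 [-105.2    0.2  131. ] [-105.3    7.   131.6] [-105.    -6.5  131.8]
264 [-1.094e+02  1.000e-01  1.332e+02] [-109.6    6.8  133. ] [-109.4   -6.6  132.4]
270 [-105.    -0.5  201.5] [-104.8    4.3  203.6] [-104.8   -5.4  202.3]
276 [-104.8   -0.8  224.7] [-105.1    3.5  223.2] [-104.9   -5.   223.4]
282 [-107.2   -0.8  227.2] [-107.5    3.4  226.4] [-107.2   -5.   226.7]
288 [-110.1   -0.9  226.9] [-110.3    3.4  225.8] [-110.    -5.1  226.9]
294 [-112.9   -0.9  226.4] [-112.9    3.3  226.8] [-112.7   -5.1  227.1]
335 [252. 250.  -1.   0.  13.  12.   2.] [-200.   -0.   13.]
341 [252. 249.   2.   1.  13.  12.  -0.] [-207.   -0.   13.]
347 [253. 247.   1.  -0.  11.   2.   1.] [-214.   -0.   11.]
353 [251.   0.   1.  -0.  12.   1.   0.] [-220.   -1.   12.]
359 [252.  11.   9.  12.  13.  -0.   1.] [-226.   -1.   12.]
365 [12. 13. 12. 13.  0.  0.  1.] [-238.   -1.    0.]
371 [302. 302. 302. 302. 302. 303. 302.] [-116.   -2.  303.]
[-68.33499021  -0.79646514 175.84730023] [-63.60876436   4.22643664 178.59821698]
```

Lug top measures z=226.6, so the ring's centre is about 158 mm, it's vertical, and y is about -1 mm. Threading inward 54 mm.

Call:
step_arm(
  commands=[
    [[9.4,0,3.5],0],
    [[9.4,0,3.5],0],
    [[9.4,0,3.5],0],
    [[0,0,0],0],
  ],
)

```text
time_s: 22.78
tcp_pos: [0.5251, 0.0435, 0.1859]
eef_rot: [-179.1, -20.6, 8.7]
contact_force: [-0.1, 0.2, -1.9]
gripper_width: 0.0217
```

Call:
step_arm(
  commands=[
    [[7.5,0,2.8],0],
    [[7.5,0,2.8],0],
    [[7,0,2.6],0],
    [[0,0,0],0],
  ],
)

```text
time_s: 23.28
tcp_pos: [0.548, 0.0468, 0.1861]
eef_rot: [-179.0, -20.6, 8.7]
contact_force: [-0.7, -0.3, -1.4]
gripper_width: 0.0214
```

```bash
python3 st.py; python3 ring.py -56 0 158
python3 - <<'E'
from h import *
from plant import imaging,r
s=r.get_state()
w=imaging.capture("wrist");crop(w,160,120,420,320,3,"pics/w17.png");T=wristT(w,s);P=(cloud(w,T)-O)@RL*1000
for v in (270,276,282,288,294): print(v,P[v,284].round(1))
c=imaging.capture("scene");crop(c,270,150,410,255,5,"pics/s17.png")
E
```

```text
[ 30.   -3.4 -38.7  11.2 -35.5  60.8] L [-42.9   3.4 186.1] lean 20.7 z [ 0.352  0.021 -0.936] y [ 0.018 -1.    -0.016] [-0.7 -0.3 -1.4] 0.021407267038553935 23.275
ring c L [-55.3   3.7 159. ] force [-0.7 -0.3 -1.4]
delta tool [-1.   3.7  0.6] up [ 0.352 -0.016 -0.936] +xL [0.936 0.018 0.352] yL [ 0.018 -1.    -0.016]
270 [-50.3   1.2 203.1]
276 [-50.2   1.  225.5]
282 [-52.6   0.9 228. ]
288 [-55.7   0.9 226.6]
294 [-58.3   0.8 227.6]
```

View pics/w17.png

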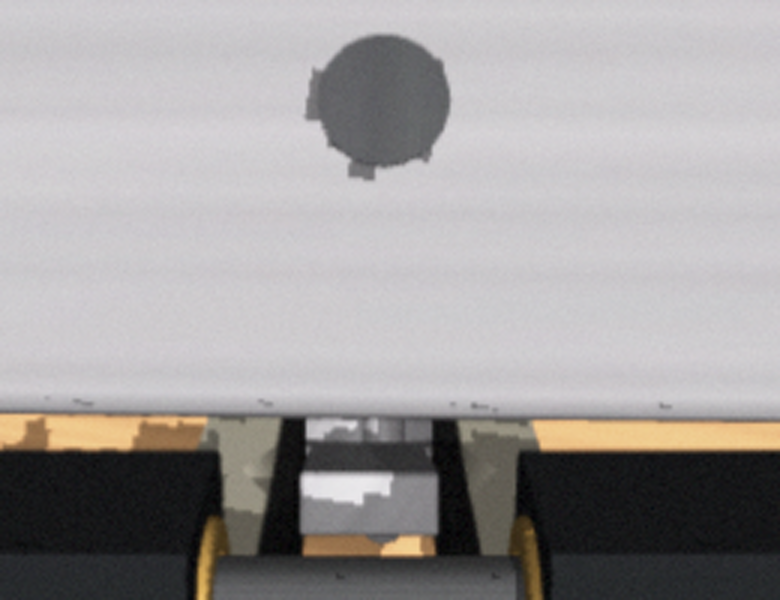

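View pics/s17.png

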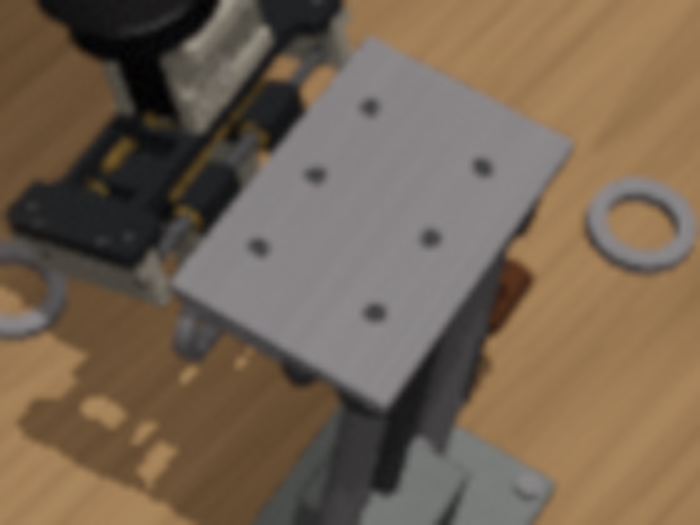

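No contact force; the ring is at lift x≈-55, z≈159, inside the prong. Lowering about 30 mm.

Call:
step_arm(
  commands=[
    [[-2.3,0.6,6.1],0],
    [[-2.3,0.6,6.1],0],
    [[-2.3,0.6,6.1],0],
    [[-2.3,0.6,6.1],0],
    [[0,0,0],0],
  ],
)

```text
time_s: 24.0
tcp_pos: [0.5474, 0.0445, 0.1593]
eef_rot: [-179.1, -20.6, 8.7]
contact_force: [0.8, -0.4, -1.9]
gripper_width: 0.0215
```

Call:
step_arm(
  commands=[
    [[-0.7,0,1.9],0],
    [[-0.5,0,1.2],0],
    [[0,0,0],0],
  ],
)

```text
time_s: 24.38
tcp_pos: [0.5478, 0.0449, 0.1568]
eef_rot: [-179.0, -20.7, 8.7]
contact_force: [0.4, -0.4, -2.1]
gripper_width: 0.0212
```

```bash
python3 st.py; python3 ring.py -56 0 129
python3 - <<'E'
from h import *
from plant import imaging,r
s=r.get_state()
w=imaging.capture("wrist");crop(w,160,120,420,320,3,"pics/w18.png");T=wristT(w,s);P=(cloud(w,T)-O)@RL*1000
for v in (264,270,276,282,288,294): print(v,P[v,284].round(1))
c=imaging.capture("scene");crop(c,270,150,410,255,5,"pics/s18.png")
E
```

```text
[ 29.6  -1.6 -41.9  12.5 -30.6  59.6] L [-43.4   1.6 156.8] lean 20.7 z [ 0.352  0.021 -0.936] y [ 0.018 -1.    -0.016] [ 0.4 -0.4 -2.1] 0.021169007567270165 24.375
ring c L [-55.8   1.8 129.7] force [ 0.4 -0.4 -2.1]
delta tool [-0.5  1.8  0.5] up [ 0.353 -0.016 -0.936] +xL [0.936 0.018 0.352] yL [ 0.018 -1.    -0.016]
264 [-27.5  -2.3 356.7]
270 [-27.5  -2.3 356.7]
276 [-50.8  -0.9 196.1]
282 [-53.4  -1.  197.3]
288 [-55.8  -1.1 199.2]
294 [-58.6  -1.1 199.1]
```

View pics/w18.png

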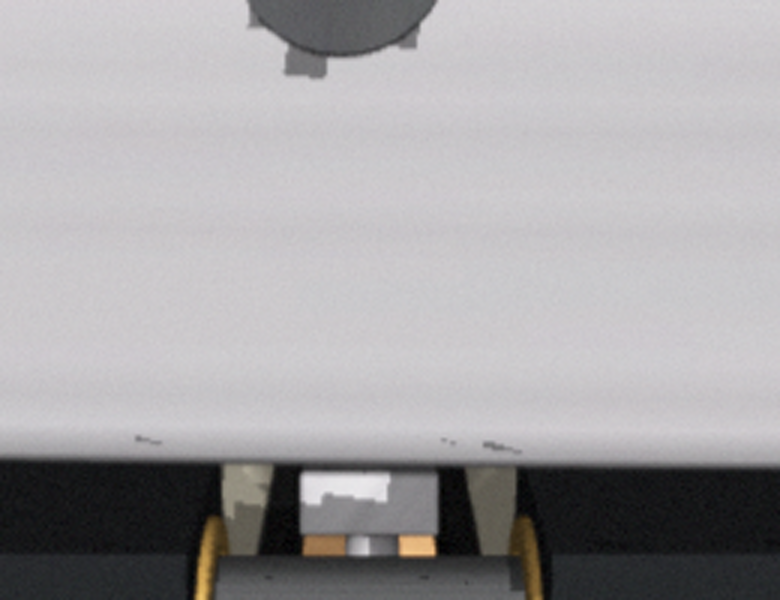

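View pics/s18.png

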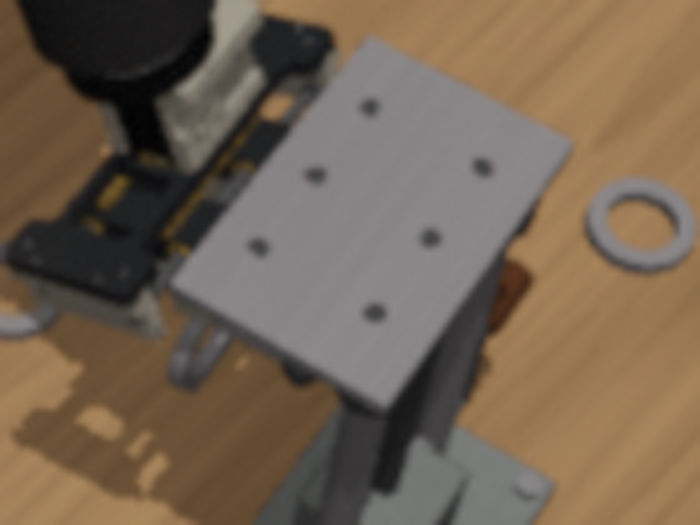

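Lug top is at about 198.5, so the centre is about 130 mm, and the prong shows between lug and bar at (372,545), outside the ring as it should be. Settling the last 1–2 mm, then opening gently.

Call:
step_arm(
  commands=[
    [[-0.4,0,0.9],0],
    [[-0.4,0,0.9],0],
    [[0,0,0],0],
  ],
)

```text
time_s: 24.85
tcp_pos: [0.5481, 0.045, 0.1557]
eef_rot: [-179.0, -20.7, 8.7]
contact_force: [-2.6, -0.7, 6.6]
gripper_width: 0.0216
```

Call:
step_arm(
  commands=[
    [[0,0,0],0],
    [[0,0,0],0],
    [[0,0,0],0],
    [[0,0,0],0],
    [[0,0,0],0],
  ],
  gripper=0.5,
)

```text
time_s: 25.48
tcp_pos: [0.5477, 0.0449, 0.1548]
eef_rot: [-179.0, -20.6, 8.7]
contact_force: [-0.1, -0.3, 0.5]
gripper_width: 0.0437
```

```bash
python3 st.py
python3 - <<'E'
from h import *
from plant import imaging,r
s=r.get_state()
w=imaging.capture("wrist");crop(w,160,120,420,320,3,"pics/w19.png");T=wristT(w,s);P=(cloud(w,T)-O)@RL*1000
for v in (276,282,288,294): print(v,P[v,284].round(1))
E
```

```text
[ 29.6  -1.4 -42.1  12.6 -30.3  59.4] L [-43.5   1.6 154.8] lean 20.7 z [ 0.352  0.021 -0.936] y [ 0.018 -1.    -0.016] [-0.1 -0.3  0.5] 0.04367954530821397 25.475
276 [-50.7  -0.9 195. ]
282 [-53.   -1.  198.3]
288 [-56.   -1.  197.2]
294 [-58.8  -1.1 196.8]
```

View pics/w19.png

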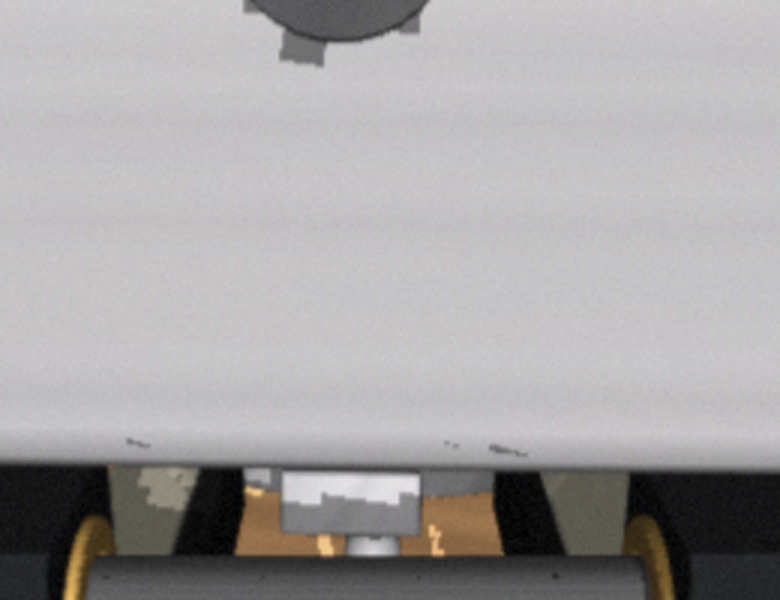

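Ring rests on the arm (6.6 N contact on seating) and is released. Backing straight out along the tool axis.

Call:
step_arm(
  commands=[
    [[0,0,-10],0],
    [[0,0,-20],0],
    [[0,0,-30],0],
    [[-10,0,-40],0],
    [[-20,0,-40],0],
    [[0,0,0],0],
    [[0,0,0],0],
  ],
)

```text
time_s: 26.4
tcp_pos: [0.4713, 0.031, 0.2756]
eef_rot: [-179.0, -20.7, 8.7]
contact_force: [-0.4, -1.1, 0.1]
gripper_width: 0.0438
```

```bash
python3 st.py
python3 - <<'E'
from h import *
from plant import imaging,r
s=r.get_state()
w=imaging.capture("wrist");cv2.imwrite("pics/w20.png",w["img"][:,:,::-1]);T=wristT(w,s);P=(cloud(w,T)-O)@RL*1000
m=(P[...,2]>185)&(P[...,2]<205)&(abs(P[...,0]+50)<35)&(abs(P[...,1])<30); print("lug top",m.sum(),np.median(P[m],0),cv2.minAreaRect(P[m][:,:2].astype(np.float32)))
m=(P[...,2]>168)&(P[...,2]<181)&(P[...,0]>-85)&(P[...,0]<-60)&(abs(P[...,1])<20);print("prong",m.sum(),np.median(P[m],0))
c=imaging.capture("scene");crop(c,270,150,410,255,5,"pics/s20.png")
t=imaging.capture("top");cv2.imwrite("pics/t20.png",t["img"][:,:,::-1])
E
```

```text
[ 35.  -16.9 -36.6  10.4 -51.6  58.7] L [-121.1   -1.6  275.6] lean 20.7 z [ 0.353  0.022 -0.935] y [ 0.018 -1.    -0.017] [-0.4 -1.1  0.1] 0.04376642912637973 26.4
lug top 361 [-56.51893491   2.32917148 197.02071978] ((-55.9454345703125, 2.597113609313965), (9.878826141357422, 21.14853858947754), 0.4763287305831909)
prong 146 [-66.74814647  -0.29710857 175.63976552]
```

View pics/w20.png

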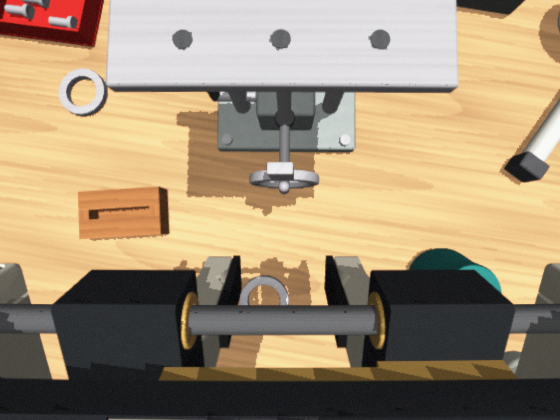

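View pics/s20.png

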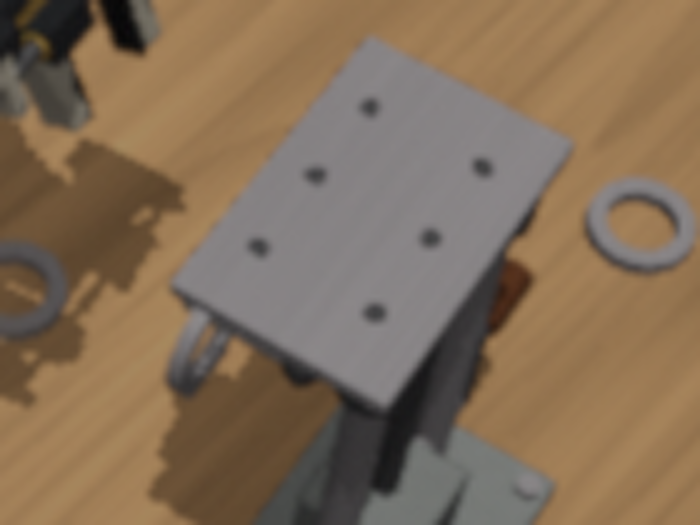

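View pics/t20.png

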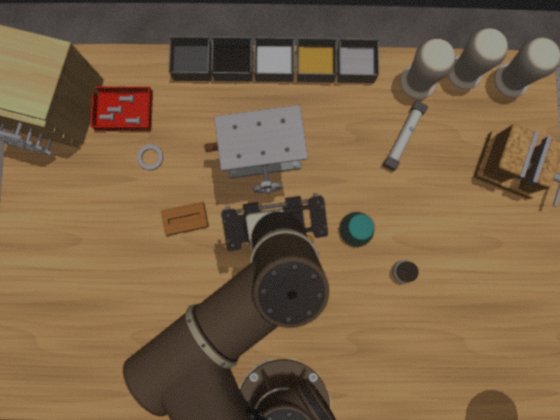

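The ring hangs on the arm at about (284,178), with the prong tip outside it at (284,187). Its centre is at z≈129, x -20 and y +2.6 mm in the hook_arm frame. The hook is square, and the bystanders are where they were in the first top image. I'll let it settle, recheck and hand in.

Call:
step_arm(
  commands=[
    [[0,0,-20],0],
    [[0,0,0],0],
    [[0,0,0],0],
    [[0,0,0],0],
    [[0,0,0],0],
    [[0,0,0],0],
    [[0,0,0],0],
    [[0,0,0],0],
  ],
)

```text
time_s: 27.55
tcp_pos: [0.4645, 0.0295, 0.294]
eef_rot: [-179.0, -20.7, 8.7]
contact_force: [0.2, -0.6, -0.7]
gripper_width: 0.0436
```

Run:
```python
from h import *
from plant import imaging,r,close_job
for i in range(2):
    s=r.get_state()
    w=imaging.capture("wrist");T=wristT(w,s);P=(cloud(w,T)-O)@RL*1000
    m=(P[...,2]>185)&(P[...,2]<205)&(abs(P[...,0]+50)<35)&(abs(P[...,1])<30); print("lug top",np.median(P[m],0),cv2.minAreaRect(P[m][:,:2].astype(np.float32)))
    m=(abs(P[...,2]-152)<6)&(P[...,0]>-48)&(P[...,0]<-12)&(abs(P[...,1])<15)
    if m.sum()>20:
        vx,vy,x0,y0=cv2.fitLine(P[m][:,:2].astype(np.float32),cv2.DIST_HUBER,0,.01,.01).ravel();print("hook deg",np.degrees(np.arctan(vy/vx)))
print(s["contact_force"],np.abs(s["qd"]).max(),s["time_s"])
close_job()
```

```text
lug top [-56.52903798   2.13340228 196.93657489] ((-55.81503677368164, 2.545844078063965), (10.067822456359863, 22.6407470703125), 0.4954643249511719)
hook deg 3.2288272
lug top [-56.48495179   2.87107251 197.03410223] ((-55.79286575317383, 2.536466598510742), (10.1155424118042, 22.496112823486328), 0.0607975535094738)
hook deg -0.49284732
[-0.98940832 -0.82877603 -0.42077394] 0.08717692329827137 27.6
the job is handed in; nothing more can be done
```

I turned the hook straight out of the lift's front, took the lugged ring from the rack, hung it on the hook's arm and backed the gripper clear. The job was handed in at 27.6 s of the 58 s allowed.

**Last checks, all within the limits:**
- **Hook:** two fits in the final frames gave +3.2° and -0.5°, noisy because the ring hides part of the arm. Both are well inside the ±15° limit (0.26 rad).
- **Ring:** its centre is about 21 mm below the arm's centre line, 20 mm outward along the arm (27 mm allowed) and 2.5 mm to the side. It stood still between the final frames.
- **Robot and bystanders:** nothing was touching the robot. The bystanders the gripper did not hide looked unmoved in the last top picture. One plain ring was covered in that view, but the wrist camera showed it lying flat. I did not measure how far any of them moved.

**What did not go to plan:**
- **First push missed:** my first try at turning the hook passed over the prong. The camera depth showed the fingertips ending about 27 mm short of the reported tool point, so I allowed for that afterwards.
- **Less lean than advised:** the moves cannot tilt the tool, so I got the lean by reaching past the arm's limit. It fell from 35° to about 21° by the time I gripped the ring, below the advised 30 to 45°. The gripper still cleared the platform without contact.

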